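Seat the washed grill plate in the sandwich press and close the lid

ROBOT

A 6-joint arm with a two-finger parallel gripper is mounted at the origin on a cart in front of the work surface, level with it; the furniture and walls round the work are solid. World frame = base frame: x ahead of the robot, y to its left, z up, the work surface at z = 0. Lengths are in m, angles in rad, forces in N, time in s.
With the tool pointing down it reaches from about 0.3 to 0.775 m from the base axis. Payload 14.6 kg.
Tool frame: the origin (TCP) lies at the very end of the fingers, on their centre line; the grasp point (between the pads) lies bot.grasp_offset behind it (bot.grasp_offset is the distance from the TCP to the grasp point, in m); z points along the fingers, y is the line along which they close (so a half turn about z gives the same grasp; the last joint's range is limited). The gripper opens to 85 mm and grips with 20 to 120 N. Pads are 22 mm wide; open, the fingers measure 114 mm over their backs; the gripper's body (76 mm by 85 mm) begins 54 mm behind the grasp point. The pads swing forward as they close: fully open they stand 13 mm farther back than shut.
Start: joints at [1.173, 0.3, 1.521, -0, 1.321, -0.067], TCP at [0.179, 0.52, 0.2] pointing down, gripper open.
Joint ranges: [-3.03, 3.03], [-0.79, 2.21], [0.23, 2.52], [-1.04, 4.18], [0, 3.07], [-2.55, 2.55]. Speed limits (rad/s): [2.22, 2.22, 2.57, 3.14, 3.14, 3.14].

INTERFACE

Orientations are given as a unit quaternion [w, x, y, z].
In Python, from workcell import bot, cams gives the robot as it stands.
- The arm moves only by the shell command python3 -m jog 'ROWS' [OPENING]. ROWS is JSON, a list that holds one entry, the list of rows, each a list of 6 numbers: the shift along the tool's x, y, z in cm, then the turn, a rotation vector about the tool's x, y, z in rad. A call has 1 to 10 rows; each row shifts and turns the commanded pose from where the row before left it, along the tool's axes as they then stand; what a row does not reach is not made up. A row lasts 1/8 s, in which the tool goes at most 62.5 mm and 10.7 degrees, less where a joint would pass 70% of its speed; a pose out of reach is approached as far as the arm can. A call with a gripper value outside its range is refused whole. OPENING is the opening, from 0 (shut) to 1 (fully open), set as the call begins (- or left out, the last holds). The fingers move at their own pace and stop on an object; the grip force is fixed at half the most. Time passes only in rows, so rows that do not move let the fingers close. It gives the time, the measured TCP pose, the force, the opening and the grip force at its end, in the units of the state.
- bot.get_obs(): the state, without advancing time (a new reading comes with each control period).
- cams.camera(name): name is "scene" or "side" or "wrist"; returns a dict with "color" (480x640x3 uint8, red, green, blue), "K" (3x3 intrinsics, pixels), "rvec" (rotation vector, rad) and "tvec" (3), from world to camera coordinates, as OpenCV has them; the wrist camera has in their place "mount" (4x4, takes a point from camera to tool coordinates, whose origin is the TCP and whose axes are the flange's). Camera axes: x right, y down, z forward; pixel columns grow to the right and rows downward; lengths in m; the calibration is good to about 2 mm. A picture is of the moment at which its call begins: read the wrist's pose just before it. There is no depth.
- bot.sign_off(): hands the job in; it is judged then, once.
The state is a dict: "clock": time; "q": joint angles; "dq": joint speeds; "joint_efforts": joint torques, N m; "tcp_pos": TCP position; "tool_rot": TCP orientation; "wrist_force": force on the tool from outside, world axes, zero at the start; "ft_torque": the same for the moment, N m; "finger_gap": opening from 0.0 (shut) to 1.0 (fully open); "grip_force": force on a finger pad.
Only numpy, scipy, OpenCV 4.12 (cv2) and the standard library are available. Lean on these libraries where they do the work, as an engineer would, in place of code of your own. Each camera call takes 0.05 s, during which the arm holds its last target. There are 200 camera calls.

TASK

The lower grill plate of the sandwich press was put back loosely after washing and lies crooked on the heater deck. Push it fully home, with both tongues under the rear hooks and right up against the rear stops and its side edge flush against the side stop rail, then bring the open lid down by its handle and lower it gently until it is fully shut over the plate. Leave the other things on the worktop alone.

Things in the scene. Friction and masses are not known exactly. Their poses are not given: they have to be found in the camera images.
- press: Sandwich press, black housing with steel trim, fixed to the worktop in any position and heading. Origin at worktop level, exactly below the centre of the grill plate when that is home; +x to the hinge (rear), -x the front, +y to the side stop rail (left), z up. Housing x -61..+110, y -66..+90 mm. Grey drip cup at the front: x -96..-62, y -70..-26, top 32 mm
- deck_centre (a point): Press-fixed point at (0, 0, 56) mm in the press's frame, on the flat heater deck: where the plate's origin is when home. The deck's front (-x) and right (-y) sides have no rim, and the housing ends 4 mm inside the edges of the home plate there, so a finger at plate height can push those edges all the way home
- rear_stops (a point): Press-fixed point midway between the two black rear stops, at (73, 0, 60) mm in the press's frame. Their faces look to -x at x = +73 mm, centred at y = -45 and +45 mm, each 36 mm wide, top 72 mm above the worktop. Hook lips 7 mm long reach forward from them over the plate's tongues, about 3 mm free above these
- side_rail (a point): Middle of the inner face of the black side stop rail, at (0, 70, 62) mm in the press's frame; the face looks to -y, runs from x = -45 to +45 mm, top 69 mm above the worktop
- grill_plate: Loose dark ribbed plate, non-stick, 0.28 to 0.52 kg, 130 (x) by 140 (y) mm, rim 12 mm thick, ribs to 13. Origin: centre of underside; +x to its two rear tongues (24 wide, 6 thick, at y = +-45, ends at x = 73 mm), +y to the edge for the rail. Home: axes along the press's, origin at deck_centre. Starts flat on the deck, 13 to 28 mm too far to the press's -x, 11 to 20 mm to -y, turned up to 0.12 rad
- plate_front (a point): Middle of the plate's front edge, at (-65, 0, 6) mm in the plate's frame. At y = -55 mm, a drain spout 20 mm wide sticks 13 mm out of the front edge. The right edge (y = -70 mm) is plain
- press_lid (a joint): Lid angle in rad: 0 shut, 1.85 open on its back stop; starts past upright at 1.62 to 1.80. Axis: press's y through lid_hinge. Lid 0.5 kg; hinge friction holds it near upright, below about 1.3 rad it falls shut unless supported. Skirts at its front and right edges reach 8 mm below the plate's top, 4 mm outside the home plate: it will not shut over a plate left out of place
- lid_handle (a point): Centre of the lid's handle: round black bar, 16 mm thick, 100 mm long along the press's y, on two steel arms at its ends, 32 mm free between bar and lid. At lid angle q, in the press's frame: x = 95 - 210 cos q + 4 sin q, y = 0, z = 85 + 210 sin q + 4 cos q mm. Can be pinched from above, fingers closing along the press's x; it turns in the grip
- lid_hinge (a point): Point on the lid's hinge axis, in the press's frame at (95, 0, 85) mm
- cup: Green cup with handle, bystander, 88x118x62 mm, origin centre of underside
- mixing_bowl: Dark green bowl, bystander, 150 mm across, 76 mm high, origin centre of underside
- brush: Green dish brush, bystander, 269 mm long, lying, 62 mm high, origin centre of underside
- jam: Jam jar with white lid, bystander, 65 mm across, 94 mm high, origin centre of underside
- pepper: White shaker with grey cap, bystander, 44 mm across, 90 mm high, origin centre of underside
- spice: Spice jar with red cap, bystander, 45 mm across, 106 mm high, origin centre of underside

How it is judged:
By the outcome, as a careful person would: the job done as asked, in the order asked, and still so for the second after the job is handed in, with the robot touching nothing.
It also fails if it takes over 64 s, if anything falls off the work surface, if the arm or the gripper's body presses on something with over 40 N, if the wrist force passes 120 N, or if a joint passes its speed limit or range.

## Working session

There is one attempt and no reset: what is moved stays moved. The work goes in short steps, Python scripts to look and compute and a shell command to move; the robot and the scene stay as the last step left them, time stands still between calls to the robot, and variables do not carry over. Pictures are saved under pics/ and viewed, at most 10 in all, crops included, and the job is handed in when it is done.

```bash
ls; mkdir -p pics
python3 - <<'E'
from workcell import bot,cams
import cv2,pickle
o=bot.get_obs();print(o['clock'],o['tcp_pos'],o['tool_rot'],o['wrist_force'],bot.grasp_offset)
d={}
for n in ['scene','side','wrist']:
    c=cams.camera(n);d[n]=c;cv2.imwrite(f'pics/{n}0.png',c['color'][:,:,::-1]); print(n,c['K'],[c.get(k) for k in('rvec','tvec','mount')])
pickle.dump((o,d),open('s0.pkl','wb'))
E
```

```text
pics
0.0 [0.17852683 0.51991892 0.19979448] [-1.49847327e-04  1.64651718e-01  9.86351586e-01 -5.81005479e-04] [ 0.26374664  0.08275358 -0.32578267] 0.0187
scene [[438.427545     0.         318.65805659]
 [  0.         438.427545   241.64447304]
 [  0.           0.           1.        ]] [array([ 1.75585865, -1.0497468 ,  0.66031214]), array([-0.29071479,  0.27420932,  0.68084625]), None]
side [[447.92128832   0.         320.99020918]
 [  0.         447.92128832 237.31791346]
 [  0.           0.           1.        ]] [array([ 2.43173834, -1.15404027,  0.28073704]), array([-0.35287633,  0.37690543,  1.1989877 ]), None]
wrist [[390.46033653   0.         325.28832361]
 [  0.         390.46033653 243.27030132]
 [  0.           0.           1.        ]] [None, None, array([[-2.68648418e-05, -9.57868009e-01, -2.87208768e-01,
         7.33870452e-02],
       [ 9.99999845e-01, -1.85453726e-04,  5.24967795e-04,
         8.60669946e-04],
       [-5.56113793e-04, -2.87208709e-01,  9.57867866e-01,
        -1.73025716e-01],
       [ 0.00000000e+00,  0.00000000e+00,  0.00000000e+00,
         1.00000000e+00]])]
```

View pics/scene0.png

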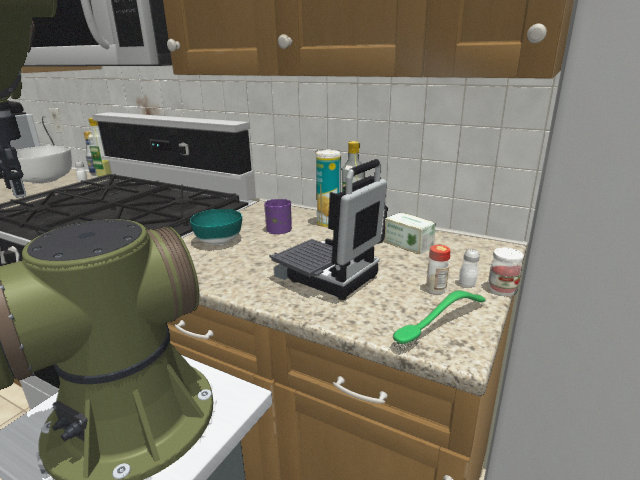

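View pics/side0.png

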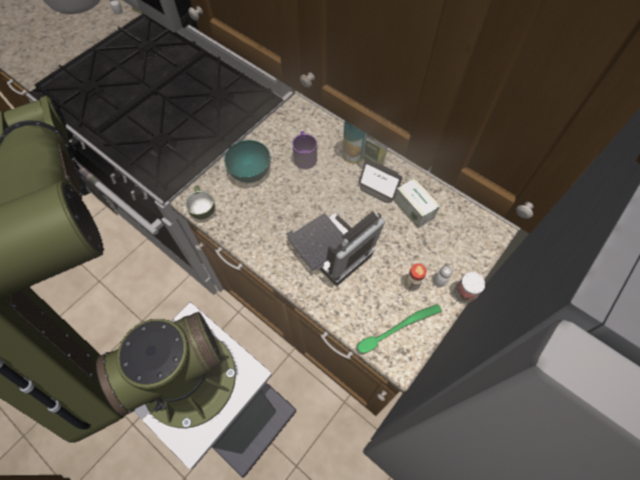

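The scene view shows the press in the middle: plate around (305,258), lid at (360,220), handle at (360,170). The side view shows the plate around (320,240) and the lid at (355,245). The hinge points to world -y, and the front points left towards the stove. Next I'll get a closer look with the wrist camera.

```bash
cat > h.py <<'E'
import numpy as np,cv2,pickle
from scipy.spatial.transform import Rotation as R
def cam(c,o=None):
    "returns K, Rwc (cam->world), origin"
    if c.get('rvec') is not None:
        r=cv2.Rodrigues(np.array(c['rvec'],float))[0]; return c['K'],r.T,-r.T@c['tvec']
    q=o['tool_rot']; T=R.from_quat([q[1],q[2],q[3],q[0]]).as_matrix(); m=c['mount']
    return c['K'],T@m[:3,:3],T@m[:3,3]+o['tcp_pos']
def ray(C,uv):
    K,r,t=C; d=r@np.linalg.inv(K)@np.array([uv[0],uv[1],1.]); return t,d/np.linalg.norm(d)
def plane(C,uv,z):
    t,d=ray(C,uv); return t+d*(z-t[2])/d[2]
def tri(obs):
    A=0;b=0;rs=[ray(C,uv) for C,uv in obs]
    for t,d in rs: P=np.eye(3)-np.outer(d,d);A=A+P;b=b+P@t
    x=np.linalg.solve(A,b); return x,[np.linalg.norm(np.cross(d,x-t)) for t,d in rs]
def proj(C,p):
    K,r,t=C; v=K@(r.T@(np.array(p)-t)); return v[:2]/v[2]
E
python3 - <<'E'
from h import *
o,d=pickle.load(open('s0.pkl','rb'))
S,D=cam(d['scene']),cam(d['side'])
print(plane(S,(305,258),.068),plane(D,(320,240),.068))
a=cv2.resize(d['scene']['color'][140:320,250:400],None,fx=4,fy=4,interpolation=2)[:,:,::-1]
print(tri([(S,(440,250)),(D,(418,270))]))
cv2.imwrite('pics/sc.png',a[:600])
print(cam(d['wrist'],o)[1:], R.from_quat(np.roll(o['tool_rot'],-1)).as_matrix())
E
```

```text
[ 0.49310589 -0.02361071  0.068     ] [ 0.51616561 -0.0303563   0.068     ]
(array([ 0.60079565, -0.31028141,  0.10335013]), [np.float64(0.0008076975262407873), np.float64(0.0008076975262407377)])
(array([[ 3.24834422e-01,  9.06011616e-01,  2.71340286e-01],
       [ 9.45770686e-01, -3.10984672e-01, -9.38421252e-02],
       [-6.39385815e-04,  2.87108841e-01, -9.57897753e-01]]), array([0.10948266, 0.54475948, 0.37282669])) [[-9.45779578e-01  3.24808793e-01 -4.86931398e-04]
 [ 3.24809141e-01  9.45778948e-01 -1.09680611e-03]
 [ 1.04277196e-04 -1.19549659e-03 -9.99999280e-01]]
```

View pics/sc.png

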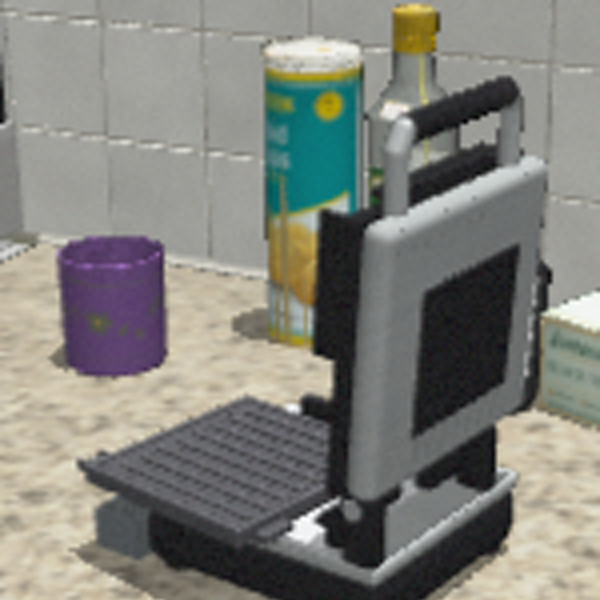

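The crop shows the plate tilted on the deck, with its right edge facing the robot and the spout at its front left (crop 90,465). The lid is open and the handle bar runs from (415,130) to (510,90) in the crop. I'll move the wrist camera in over the front of the press.

```bash
cat >> h.py <<'E'
def rows(o,p,ang,n):
    "tool-frame rows to reach TCP p with tool straight down and tool x at world heading ang (rad); n equal rows"
    T=R.from_quat(np.roll(o['tool_rot'],-1)); x=np.array([np.cos(ang),np.sin(ang),0]);z=np.array([0,0,-1.])
    G=R.from_matrix(np.c_[x,np.cross(z,x),z]); w=(T.inv()*G).as_rotvec()/n; dp=(np.array(p)-o['tcp_pos'])/n
    for i in range(n):
        print(np.round(np.r_[T.inv().apply(dp)*100,w],2).tolist()); T=T*R.from_rotvec(w)
E
python3 - <<'E'
from h import *
o,d=pickle.load(open('s0.pkl','rb'))
rows(o,[.49,.04,.27],np.pi/2,10)
E
```

```text
[-4.5, -3.53, -0.7, -0.0, 0.0, 0.12]
[-4.91, -2.94, -0.7, -0.0, 0.0, 0.12]
[-5.23, -2.31, -0.7, -0.0, 0.0, 0.12]
[-5.48, -1.65, -0.7, -0.0, 0.0, 0.12]
[-5.64, -0.96, -0.7, -0.0, 0.0, 0.12]
[-5.72, -0.25, -0.7, -0.0, 0.0, 0.12]
[-5.7, 0.46, -0.7, -0.0, 0.0, 0.12]
[-5.6, 1.16, -0.7, -0.0, 0.0, 0.12]
[-5.42, 1.84, -0.7, -0.0, 0.0, 0.12]
[-5.15, 2.5, -0.7, -0.0, 0.0, 0.12]
```

```bash
python3 -m jog '[[[-4.5,-3.5,-0.7,0,0,0.12],[-4.9,-2.9,-0.7,0,0,0.12],[-5.2,-2.3,-0.7,0,0,0.12],[-5.5,-1.7,-0.7,0,0,0.12],[-5.6,-1,-0.7,0,0,0.12],[-5.7,-0.3,-0.7,0,0,0.12],[-5.7,0.5,-0.7,0,0,0.12],[-5.6,1.2,-0.7,0,0,0.12],[-5.4,1.8,-0.7,0,0,0.12],[-5.2,2.5,-0.7,0,0,0.12]]]' 0
python3 -m jog '[[[0,0,0,0,0,0],[0,0,0,0,0,0]]]'
python3 - <<'E'
from workcell import bot,cams
import cv2,pickle
o=bot.get_obs();c=cams.camera('wrist');cv2.imwrite('pics/w1.png',c['color'][:,:,::-1]);pickle.dump((o,c),open('w1.pkl','wb'))
E
```

```text
clock: 1.4
tcp_pos: [0.4986, 0.0445, 0.2706]
tool_rot: [-0.0, 0.694, 0.72, 0.0]
wrist_force: [0.2, 0.6, 0.3]
finger_gap: 0.001
grip_force: 0.0
clock: 1.65
tcp_pos: [0.4975, 0.0465, 0.27]
tool_rot: [-0.0, 0.693, 0.721, -0.0]
wrist_force: [0.1, 0.2, 0.6]
finger_gap: 0.001
grip_force: 0.0
```

View pics/w1.png

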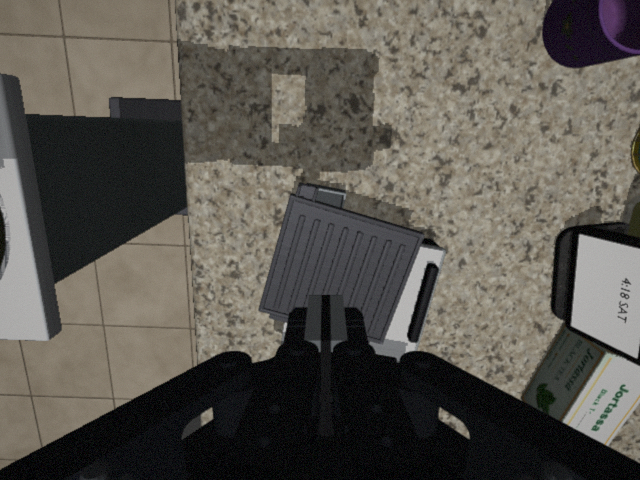

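The wrist view shows the plate with corners near (293,195), (422,235), (383,342) and (262,310). The rail is the black bar from (437,265) to (415,340). I'll take a second wrist view and zoom in on both.

```bash
python3 -m jog '[[[4,0,0,0,0,0],[4,0,0,0,0,0],[0,0,0,0,0,0],[0,0,0,0,0,0]]]'
python3 - <<'E'
from workcell import bot,cams
import cv2,pickle,numpy as np
o=bot.get_obs();c=cams.camera('wrist');pickle.dump((o,c),open('w2.pkl','wb'))
a=pickle.load(open('w1.pkl','rb'))[1]['color']
f=lambda i,y0,x0:cv2.resize(i[y0:y0+200,x0:x0+200],None,fx=3,fy=3,interpolation=2)
b=c['color']
g=f(b,230,250); h=cv2.resize(b,(200,150))
out=f(a,170,255); 
out=np.hstack([out,np.zeros((600,200,3),np.uint8)]);out[:150,600:]=h
cv2.imwrite('pics/z1.png',(np.clip(out.astype(float)*1.6,0,255)).astype(np.uint8)[:,:,::-1])
E
```

```text
clock: 2.2
tcp_pos: [0.4942, 0.1267, 0.2704]
tool_rot: [0.0, 0.692, 0.722, -0.0]
wrist_force: [-0.0, -0.5, -0.2]
finger_gap: 0.001
grip_force: 0.0
```

View pics/z1.png

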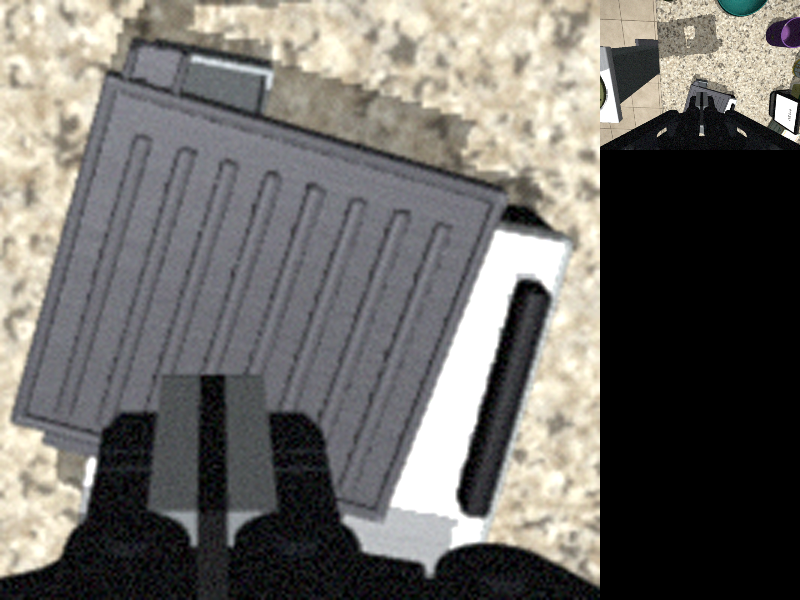

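The zoomed view shows the plate corners at zoom (108,78), (505,192), (380,520) and (15,420). The rail's inner edge runs from about (518,285) to (458,500). The second position hides more of the plate, so I'll take the other view from the lid side.

```bash
python3 -m jog '[[[-4,0,0,0,0,0],[-4,0,0,0,0,0],[-4,-0.4,0,0,0,0],[0,0,0,0,0,0],[0,0,0,0,0,0]]]'
python3 - <<'E'
from workcell import bot,cams
import cv2,pickle,numpy as np
o=bot.get_obs();c=cams.camera('wrist');pickle.dump((o,c),open('w3.pkl','wb'))
b=c['color'][110:310,240:480]
out=cv2.resize(b,None,fx=3,fy=3,interpolation=2)
cv2.imwrite('pics/z2.png',(np.clip(out.astype(float)*1.6,0,255)).astype(np.uint8)[:,:,::-1])
E
```

```text
clock: 2.88
tcp_pos: [0.4954, 0.006, 0.2705]
tool_rot: [0.0, 0.693, 0.721, 0.0]
wrist_force: [0.5, 0.9, -0.4]
finger_gap: 0.004
grip_force: 0.0
```

View pics/z2.png

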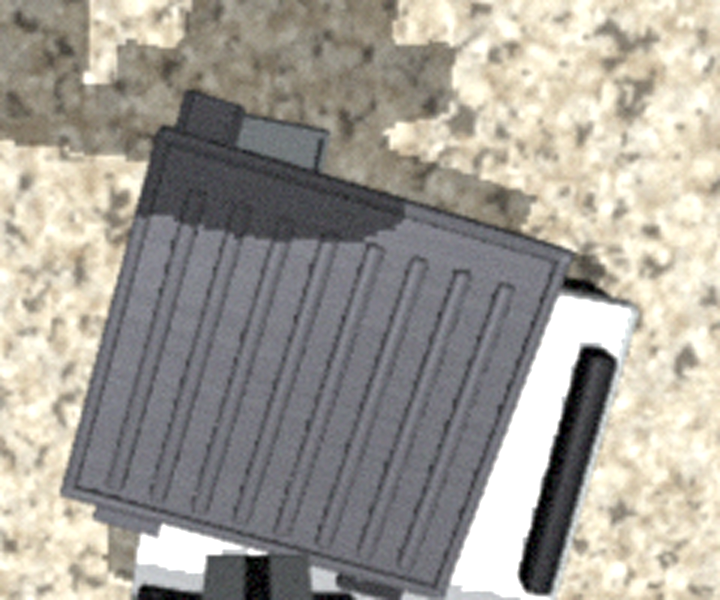

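The plate is fully visible in this view. The corners are at zoom (158,130), (572,252), (438,595) and (65,492), and the rail ends at (598,347) and (537,595). Next I'll triangulate these points and find the rail edge by its brightness.

Run:
```python
from h import *
o1,c1=pickle.load(open('w1.pkl','rb'));o3,c3=pickle.load(open('w3.pkl','rb'))
W1,W3=cam(c1,o1),cam(c3,o3)
P1=np.array([(108,78),(505,192),(380,520),(15,420),(533,280),(473,515)])/3+(255,170)
P3=np.array([(158,130),(572,252),(438,595),(65,492),(598,347),(537,595)])/3+(240,110)
X=[]
for n,a,b in zip('FR FL RL RR railF railR'.split(),P1,P3):
    z=.068 if n[0]!='r' else .069
    p,e=tri([(W1,a),(W3,b)]); q=plane(W1,a,z),plane(W3,b,z); X.append((q[0]+q[1])/2)
    print(n,p.round(4),np.round(e,4),'onplane',q[0].round(4)[:2],q[1].round(4)[:2])
X=np.array(X); D=lambda i,j:np.linalg.norm(X[i]-X[j])
print('front',D(0,1),'left',D(1,2),'rear',D(2,3),'right',D(3,0),'rail',D(4,5))
for i,j in((1,2),(0,3),(4,5)): v=X[j]-X[i];print(np.arctan2(v[1],v[0]))
# subpixel black/white transition of the rail's inner side in w3
g=cv2.cvtColor(c3['color'],cv2.COLOR_RGB2GRAY).astype(int)
for r in(232,245,258,270,285,300): print(r,g[r,395:452].tolist())
d=pickle.load(open('s0.pkl','rb'))[1]
out=cv2.resize(d['side']['color'][190:300,280:400],None,fx=5,fy=5,interpolation=2)
cv2.imwrite('pics/sd.png',(np.clip(out.astype(float)*1.6,0,255)).astype(np.uint8)[:,:,::-1])
```

```text
FR [0.4634 0.0545 0.0668] [0.0005 0.0005] onplane [0.4639 0.0547] [0.463  0.0546]
FL [0.5977 0.0208 0.0638] [0.0004 0.0004] onplane [0.5961 0.0219] [0.5969 0.0214]
RL [ 0.5629 -0.0979  0.0757] [0.0004 0.0004] onplane [ 0.5648 -0.1025] [ 0.5639 -0.1015]
RR [ 0.4333 -0.0671  0.0698] [0.0001 0.0001] onplane [ 0.4331 -0.068 ] [ 0.433  -0.0678]
railF [ 0.6126 -0.0124  0.0568] [0.0001 0.0001] onplane [ 0.6088 -0.0082] [ 0.6089 -0.0095]
railR [ 0.601  -0.1043  0.0591] [0.0003 0.0003] onplane [ 0.5979 -0.0985] [ 0.5985 -0.0997]
front 0.13710747612573201 left 0.12777098907128037 rear 0.13568587663560858 right 0.12628212649077353 rail 0.0908760894929032
-1.8253927721215024
-1.8142096650134603
-1.6881425503446215
232 [67, 49, 72, 84, 80, 72, 64, 60, 74, 76, 74, 75, 78, 71, 76, 76, 66, 46, 69, 82, 71, 97, 160, 188, 190, 187, 187, 187, 189, 186, 184, 187, 185, 187, 178, 132, 83, 23, 2, 1, 13, 29, 45, 53, 50, 47, 41, 37, 22, 36, 84, 132, 133, 151, 146, 137, 134]
245 [73, 63, 63, 74, 75, 75, 75, 77, 75, 74, 66, 40, 40, 63, 76, 70, 79, 135, 184, 186, 187, 187, 186, 185, 189, 184, 184, 186, 186, 184,
[... 496 characters left out ...]
190, 176, 115, 39, 9, 1, 17, 20, 23, 44, 47, 45, 41, 34, 23, 32, 82, 136, 138, 154, 154, 155, 155, 155, 151, 149, 155, 155, 156, 154, 149, 136, 129, 126]
285 [74, 102, 165, 188, 185, 185, 186, 187, 184, 187, 188, 186, 186, 186, 187, 184, 186, 188, 190, 186, 189, 164, 56, 1, 3, 6, 15, 33, 47, 38, 37, 32, 28, 28, 43, 95, 129, 119, 113, 134, 148, 155, 149, 147, 151, 159, 157, 149, 129, 122, 133, 140, 133, 131, 135, 138, 143]
300 [187, 184, 186, 186, 187, 189, 183, 187, 187, 184, 187, 186, 185, 190, 187, 188, 176, 134, 38, 0, 0, 18, 19, 36, 39, 42, 38, 33, 30, 26, 65, 122, 131, 144, 150, 151, 144, 147, 148, 148, 138, 133, 131, 134, 138, 148, 154, 163, 167, 174, 175, 177, 172, 156, 119, 110, 118]
```

View pics/sd.png

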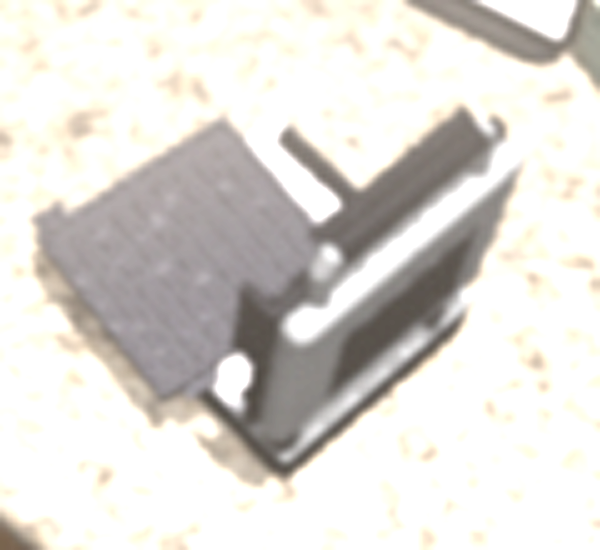

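The side crop shows the handle's arm knobs at about (325,260) and (492,125), with the bar between them. Now I can work out the press frame, the plate's offset and the lid angle.

```bash
cat > m.py <<'E'
from h import *
o3,c3=pickle.load(open('w3.pkl','rb'));o1,c1=pickle.load(open('w1.pkl','rb'));W3,W1=cam(c3,o3),cam(c1,o1)
L=np.array([plane(W3,(c,r),.056) for r,c in((232,431),(245,427.4),(258,423.8),(270,420.3),(285,416.7),(300,412.5))])
m=L.mean(0); v=np.linalg.svd(L-m)[2][0]; v*=-np.sign(v[1])
hd=np.arctan2(v[1],v[0]); ex=np.array([v[0],v[1]]);ex/=np.linalg.norm(ex); ey=np.array([-ex[1],ex[0]])
rc=np.array([.6034,-.0540]) # mean of rail end points, x of rail middle
org=ex*(rc@ex)+ey*(m[:2]@ey-.070)
def P(p): p=np.array(p[:2])-org; return np.array([p@ex,p@ey])*1000
def Wd(x,y): return org+(ex*x+ey*y)/1000
E
python3 - <<'E'
from m import *
print('heading',hd,'org',org,'resid',((L-m)[:,:2]@ey*1000).round(2))
PF=np.array([[.4634,.0546],[.5966,.0216],[.5644,-.102],[.433,-.0679]])
print('plate corners press mm',[P(p).round(1).tolist() for p in PF],'centre',P(PF.mean(0)).round(1))
print('railends',P([.6089,-.0088]),P([.5982,-.0991]))
d=pickle.load(open('s0.pkl','rb'))[1];S,D=cam(d['scene']),cam(d['side'])
for a,b in(((350.5,172),(345,241.6)),((378,162),(378.4,215))):
    p,e=tri([(S,a),(D,b)]);print(p.round(4),e,P(p).round(1))
for q in(1.62,1.7,1.8):
  for y in(-50,50):
    w=np.r_[Wd(95-210*np.cos(q)+4*np.sin(q),y),.085+.21*np.sin(q)+.004*np.cos(q)]
    print(q,y,w.round(3),proj(S,w).round(1),proj(D,w).round(1))
for n,z,pts in(('stops',.072,[(73,-63),(73,-27),(73,27),(73,63)]),('deckFL',.056,[(-61,90),(-61,-66)])):
    for p in pts: print(n,p,proj(W3,np.r_[Wd(*p),z]).round(1))
E
```

```text
heading -1.713957141461879 org [ 0.53089667 -0.04354887] resid [ 0.1   0.03 -0.05 -0.31  0.18  0.04]
plate corners press mm [[-87.5, -80.8], [-73.9, 55.7], [53.1, 41.5], [38.1, -93.4]] centre [-17.6 -19.2]
railends [-45.52230078  72.24765525] [45.38052209 74.54042529]
[ 0.4593 -0.1551  0.2978] [np.float64(0.0007578168041648093), np.float64(0.0007578168041647977)] [120.6 -54.9]
[ 0.5685 -0.1708  0.2952] [np.float64(0.0012914663635562303), np.float64(0.0012914663635562873)] [120.6  55.4]
1.62 -50 [ 0.466 -0.145  0.295] [346.7 172.3] [343.4 237.9]
1.62 50 [ 0.565 -0.159  0.295] [372.7 162.2] [373.  213.3]
1.7 -50 [ 0.463 -0.161  0.293] [353.8 174.4] [348.3 242.9]
1.7 50 [ 0.562 -0.175  0.293] [379.5 164. ] [377.8 218.1]
1.8 -50 [ 0.46  -0.182  0.289] [362.7 177.9] [354.3 249.5]
1.8 50 [ 0.559 -0.196  0.289] [388.  167.2] [383.8 224.4]
stops (73, -63) [285.4 311. ]
stops (73, -27) [319.2 316.7]
stops (73, 27) [369.4 325. ]
stops (73, 63) [402.4 330.5]
deckFL (-61, 90) [456.9 210.4]
deckFL (-61, -66) [304.6 182.3]
```

The numbers agree with the text: the press heading is -1.714, the rail is 91 mm long, the handle is 110 mm across at z 0.296 (lid about 1.67 rad), and the plate is at (-17.6,-19.2) mm, turned -0.10. I'll push the right edge against the rail first.

Run:
```python
from m import *
from workcell import bot
o=bot.get_obs();print(o['q'],hd+np.pi)
rows(o,np.r_[Wd(-10,-122),.15],hd+np.pi,3)
for p in((-10,-122),(-10,-80)):print(Wd(*p))
```

```text
[-6.10629355e-02  1.30054107e-01  1.56415062e+00  1.30821338e-04
  1.44729617e+00 -1.01176384e-01] 1.427635512127914
[-0.64, -2.82, 4.01, 0.0, -0.0, 0.06]
[-0.81, -2.78, 4.01, 0.0, -0.0, 0.06]
[-0.98, -2.72, 4.01, 0.0, -0.0, 0.06]
[ 0.41157145 -0.01624515]
[ 0.45314179 -0.02223738]
```

```bash
python3 -m jog '[[[-0.6,-2.8,4,0,0,0.061],[-0.8,-2.8,4,0,0,0.061],[-1,-2.7,4,0,0,0.061],[0,0,4.8,0,0,0],[0,0,4.8,0,0,0],[0,0,0,0,0,0],[0,1,0,0,0,0],[0,0.5,0,0,0,0]]]' 0
```

```text
clock: 3.92
tcp_pos: [0.4286, -0.0184, 0.0563]
tool_rot: [0.001, 0.756, 0.655, 0.001]
wrist_force: [0.0, -0.3, -0.0]
finger_gap: 0.002
grip_force: 0.0
```

```bash
python3 -m jog '[[[0,0.4,0,0,0,0],[0,0.4,0,0,0,0],[0,0.4,0,0,0,0],[0,0.4,0,0,0,0],[0,0,0,0,0,0]]]'
python3 -m jog '[[[0,0.3,0,0,0,0],[0,0.2,0,0,0,0],[0,0,0,0,0,0]]]'
```

```text
clock: 4.55
tcp_pos: [0.4427, -0.0206, 0.0544]
tool_rot: [-0.0, 0.756, 0.655, -0.0]
wrist_force: [1.2, -0.4, 0.3]
finger_gap: 0.004
grip_force: 0.0
clock: 4.92
tcp_pos: [0.4476, -0.0213, 0.0544]
tool_rot: [0.0, 0.756, 0.655, 0.0]
wrist_force: [-0.0, 0.6, -0.4]
finger_gap: -0.0
grip_force: 0.0
```

```bash
python3 -m jog '[[[0,0.3,0,0,0,0],[0,0.2,0,0,0,0],[0,0,0,0,0,0]]]'
python3 -m jog '[[[0,0.2,0,0,0,0],[0,0,0,0,0,0]]]'
```

```text
clock: 5.3
tcp_pos: [0.4525, -0.022, 0.0543]
tool_rot: [0.0, 0.756, 0.655, -0.0]
wrist_force: [0.3, 0.1, 0.1]
finger_gap: 0.002
grip_force: 0.0
clock: 5.55
tcp_pos: [0.4545, -0.0223, 0.0544]
tool_rot: [0.0, 0.756, 0.655, 0.0]
wrist_force: [-0.3, -1.0, -0.3]
finger_gap: 0.0
grip_force: 0.0
```

Run:
```python
from m import *
from workcell import bot
o=bot.get_obs();print(P(o['tcp_pos']),o['wrist_force'],R.from_quat(np.roll(o['tool_rot'],-1)).as_matrix()[:2,1],ey)
```

```text
[-10.11404377 -78.63762746] [-0.25667766 -1.00938624 -0.34220975] [ 0.9897926  -0.14251525] [ 0.98976998 -0.1426723 ]
```

```bash
python3 -m jog '[[[0,0.2,0,0,0,0],[0,0,0,0,0,0]]]'; python3 -m jog '[[[0,0.1,0,0,0,0],[0,0,0,0,0,0]]]'|grep -E 'tcp|force'
python3 - <<'E'
from workcell import bot,cams
import cv2,numpy as np
c=cams.camera('wrist')['color'];s=cams.camera('side')['color']
a=cv2.resize(c[100:400,140:540],(800,600))
b=cv2.resize(s[190:290,280:380],(300,300),interpolation=2); a[300:,500:]=b
cv2.imwrite('pics/p1.png',(np.clip(a.astype(float)*1.5,0,255)).astype(np.uint8)[:,:,::-1])
E
```

```text
clock: 5.8
tcp_pos: [0.4565, -0.0226, 0.0544]
tool_rot: [0.0, 0.756, 0.655, 0.0]
wrist_force: [-1.1, 0.0, -0.7]
finger_gap: 0.002
grip_force: 0.0
tcp_pos: [0.4574, -0.0227, 0.0544]
wrist_force: [-0.1, 0.1, 0.2]
grip_force: 0.0
```

View pics/p1.png

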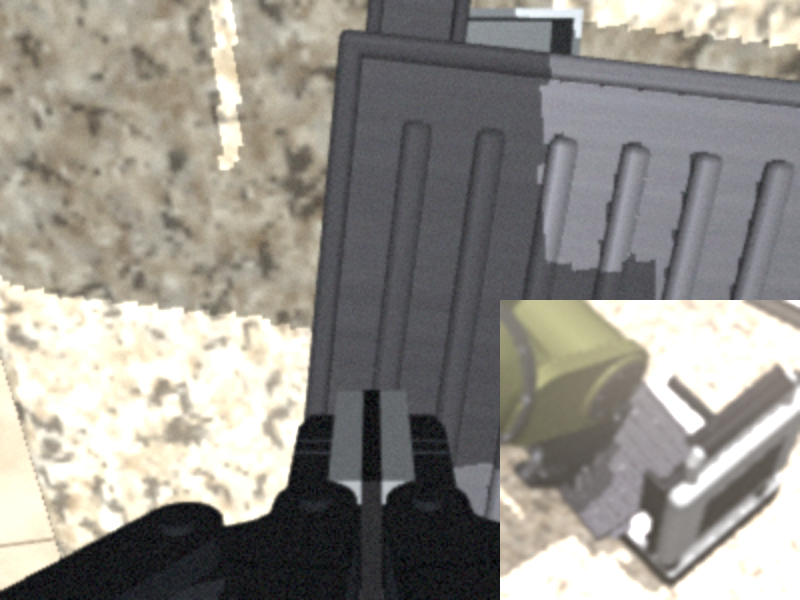

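The picture shows the plate's right edge at crop (345,35)-(312,415), left of the closed fingertips at (372,390). That shouldn't be possible if the fingers were beside the edge. I'll check the numbers before moving again.

Run:
```python
from m import *
from workcell import bot,cams
o=bot.get_obs();c=cams.camera('wrist');pickle.dump((o,c),open('w4.pkl','wb'));W=cam(c,o)
print('tcp',P(o['tcp_pos']),o['tcp_pos'],proj(W,o['tcp_pos']))
for uv in((312,117),(300,270),(296,307)):print(uv,P(plane(W,uv,.068)).round(1))
# former corner FR in this view
print(proj(W,[.4634,.0546,.068]),proj(W,[.433,-.0679,.068]))
print([proj(W,o['tcp_pos']+np.r_[(ey*s),0]) .round(0)for s in(-.011,.011)], bot.get_obs()['finger_gap'])
```

```text
tcp [-10.12450732 -75.76634007] [ 0.45734991 -0.02271818  0.05438101] [325.39413476 287.80207125]
(312, 117) [-87.7 -81. ]
(300, 270) [-24.3 -86.8]
(296, 307) [ -6.7 -88.9]
[312.4549175  117.44584494] [288.67042728 391.73049232]
[array([302., 288.]), array([348., 288.])] 0.0042514828946782724
```

The plate hasn't moved: its corner is still where I first measured it, so the fingertips must be passing above it. I'll find the real height of the tip by touching down gently.

```bash
for i in 1 2 3; do :; done; python3 -m jog '[[[0,0,0.3,0,0,0],[0,0,0,0,0,0]]]' - |grep -E 'tcp|wrist'
python3 - <<'E'
from workcell import bot
from h import *
o=bot.get_obs();print(o['wrist_force'],o['ft_torque'],o['q'])
o,d=pickle.load(open('s0.pkl','rb'));g=cv2.cvtColor(d['wrist']['color'],cv2.COLOR_RGB2GRAY)
m=pickle.load(open('w3.pkl','rb'))[1]['color'];g3=cv2.cvtColor(m,cv2.COLOR_RGB2GRAY)
print(g3[280:360:4,326].tolist(),g3[300,290:365:3].tolist())
E
```

```text
tcp_pos: [0.4572, -0.0227, 0.0511]
wrist_force: [0.4, -0.3, 0.0]
[ 0.36797504 -0.34295466  0.04409055] [ 0.04832653 -0.00930047 -0.02527681] [-1.29612532e-01  2.92633354e-01  1.91970190e+00  9.64259159e-06
  9.29764514e-01  1.33954428e-02]
[75, 74, 68, 77, 7, 0, 4, 15, 15, 3, 8, 7, 13, 1, 12, 19, 26, 28, 22, 24] [123, 124, 132, 127, 171, 176, 90, 51, 52, 55, 54, 0, 0, 27, 54, 54, 55, 52, 125, 123, 101, 62, 70, 75, 66]
```

```bash
for a in 1; do python3 -m jog '[[[0,0,0.3,0,0,0],[0,0,0,0,0,0]]]' |grep -E 'tcp|wrist'; python3 -m jog '[[[0,0,0.3,0,0,0],[0,0,0,0,0,0]]]' |grep -E 'tcp|wrist'; done
```

```text
tcp_pos: [0.4572, -0.0227, 0.0481]
wrist_force: [0.2, 0.6, 0.6]
tcp_pos: [0.4572, -0.0227, 0.0451]
wrist_force: [-0.2, -0.2, 0.2]
```

```bash
python3 -m jog '[[[0,0,0.3,0,0,0],[0,0,0,0,0,0]]]' |grep -E 'tcp|wrist'; python3 -m jog '[[[0,0,0.3,0,0,0],[0,0,0,0,0,0]]]' |grep -E 'tcp|wrist'; python3 -m jog '[[[0,0,0.3,0,0,0],[0,0,0,0,0,0]]]' |grep -E 'tcp|wrist'
python3 - <<'E'
from workcell import bot,cams
import cv2,numpy as np
c=cams.camera('wrist')['color'];s=cams.camera('scene')['color']
a=np.zeros((480,800,3),np.uint8);a[:,:400]=cv2.resize(c[160:400,225:425],(400,480));a[:400,400:]=cv2.resize(s[210:310,240:340],(400,400),interpolation=2)
cv2.imwrite('pics/p2.png',(np.clip(a.astype(float)*1.8,0,255)).astype(np.uint8)[:,:,::-1])
E
```

```text
tcp_pos: [0.4572, -0.0227, 0.0422]
wrist_force: [-0.2, 0.3, 0.3]
tcp_pos: [0.4572, -0.0227, 0.0392]
wrist_force: [0.7, -0.0, -0.1]
tcp_pos: [0.4572, -0.0227, 0.0361]
wrist_force: [1.1, -0.8, 0.0]
```

View pics/p2.png

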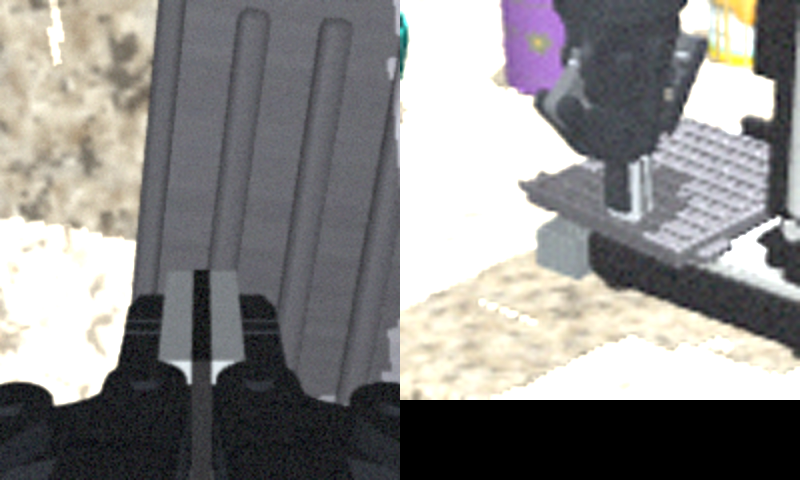

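The scene half shows the closed fingertips ending at crop (625,218), above the plate top and inside its right edge. So the real tip is well behind the reported TCP. I'll measure it from the two views.

Run:
```python
from m import *
from workcell import bot,cams
o=bot.get_obs();c=cams.camera('wrist');W=cam(c,o);S=cam(cams.camera('scene'))
p,e=tri([(W,(326,295)),(S,(296.3,264.5))]);print(p,e,p-o['tcp_pos'],P(p))
print('tcp in scene crop',(proj(S,o['tcp_pos'])-(240,210))*4+(400,0))
for h in(0,.01,.02,.03,.04):print(h,(proj(S,o['tcp_pos']+[0,0,h])-(240,210))*4+(400,0),proj(W,o['tcp_pos']+[0,0,h]),proj(W,o['tcp_pos']+np.r_[-ex*.011,h]))
o0,d0=pickle.load(open('s0.pkl','rb'))
b=np.zeros((480,720,3),np.uint8)
b[:240,:]=cv2.resize(d0['wrist']['color'][240:,:],(720,240))
b[240:,:360]=cv2.resize(d0['scene']['color'][90:210,0:90],(360,240))
cv2.imwrite('pics/p3.png',b[:,:,::-1])
```

```text
[ 0.46033162 -0.01671624  0.06298089] [np.float64(0.0025000352525801207), np.float64(0.002500035252580244)] [0.00295443 0.00599416 0.02662431] [-16.4904496  -73.67143822]
tcp in scene crop [629.16096448 264.61075844]
0 [629.16096448 264.61075844] [325.3940924  287.80207248] [325.39934342 266.18664634]
0.01 [628.46801311 249.35551261] [325.39539182 296.52023072] [325.40095502 273.87447846]
0.02 [627.76957147 233.97939904] [325.39683956 306.23355004] [325.4027541  282.45667805]
0.03 [627.06557404 218.48097557] [325.39846257 317.12273774] [325.40477541 292.098954  ]
0.04 [626.35595428 202.85877699] [325.40029471 329.41507187] [325.40706283 303.01064673]
```

The tip measures about 33 mm behind the reported TCP in both views, and the first wrist picture shows the same. I'll lift, back out sideways and go down with the TCP at z 0.026, which puts the tip at about 0.059.

```bash
python3 -m jog '[[[0,0,-2,0,0,0],[0,-4,0,0,0,0],[0,0,1.5,0,0,0],[0,0,1.5,0,0,0],[0,1,0,0,0,0],[0,0,0,0,0,0]]]'; python3 -m jog '[[[0,0.4,0,0,0,0],[0,0.4,0,0,0,0],[0,0.4,0,0,0,0],[0,0,0,0,0,0]]]' |grep -E 'tcp|wrist'; python3 -m jog '[[[0,0.3,0,0,0,0],[0,0.3,0,0,0,0],[0,0,0,0,0,0]]]' |grep -E 'tcp|wrist'
cat > v.py <<'E'
from m import *
from workcell import bot,cams
import sys
def see():
    o=bot.get_obs();c=cams.camera('wrist');W=cam(c,o);print('t',round(o['clock'],2),'tcp',P(o['tcp_pos']).round(1),o['tcp_pos'][2].round(4),'F',np.round([o['wrist_force'][:2]@ex,o['wrist_force'][:2]@ey],1))
    return o,c,W
E
python3 - <<'E'
from v import *
o,c,W=see();pickle.dump((o,c),open('w5.pkl','wb'))
g=cv2.cvtColor(c['color'],cv2.COLOR_RGB2GRAY)
E
```

```text
clock: 8.65
tcp_pos: [0.4287, -0.0186, 0.0269]
tool_rot: [0.0, 0.756, 0.655, 0.0]
wrist_force: [-0.4, 0.7, 0.9]
finger_gap: -0.002
grip_force: 0.0
tcp_pos: [0.4399, -0.0202, 0.0265]
wrist_force: [0.0, -0.4, 0.1]
tcp_pos: [0.4457, -0.0211, 0.0264]
wrist_force: [0.9, -0.3, -0.1]
t 9.53 tcp [-10.1 -87.5] 0.0264 F [0.2 0.9]
```

```bash
cat >> v.py <<'E'
def edges(c,W,z=.068):
    i=cv2.GaussianBlur(c['color'],(5,5),0).astype(int); g=i.mean(2)
    m=((i[:,:,2]-i[:,:,0]>0)&(g<125)&(g>35)).astype(np.uint8)
    n,l,s,_=cv2.connectedComponentsWithStats(m); k=1+np.argmax(s[1:,4]); m=l==k
    r=[];f=[]
    for row in range(90,300,6):
        x=np.flatnonzero(m[row]); 
        if len(x)>60:r.append(P(plane(W,(x[0]-.5,row),z)))
    for col in range(200,560,6):
        y=np.flatnonzero(m[:,col])
        if len(y)>60:f.append(P(plane(W,(col,y[0]-.5),z)))
    return np.array(r),np.array(f),m
def fit(p,a):
    "fit line b=k*a+c robustly by medians; a: index of the running coordinate"
    x,y=p[:,a],p[:,1-a]; k=np.ones(len(x),bool)
    for _ in range(6):
        c=np.polyfit(x[k],y[k],1); e=abs(np.polyval(c,x)-y); k=e<max(1.,1.5*np.median(e))
    return c.round(3),k.sum(),x[k].min().round(),x[k].max().round()
E
python3 - <<'E'
from v import *
for f in('w3','w4','w5'):
    o,c=pickle.load(open(f+'.pkl','rb'));r,fr,m=edges(c,cam(c,o));print(f,fit(r,0),fit(fr,1))
E
```

```text
w3 (array([ -0.111, -90.364]), np.int64(17), np.float64(-68.0), np.float64(34.0)) (array([ 4.2000e-02, -7.9242e+01]), np.int64(13), np.float64(-82.0), np.float64(35.0))
w4 (array([ -0.105, -90.714]), np.int64(30), np.float64(-87.0), np.float64(-13.0)) (array([  0.225, -79.29 ]), np.int64(28), np.float64(-76.0), np.float64(15.0))
w5 (array([ 5.200e-02, -7.015e+01]), np.int64(21), np.float64(-92.0), np.float64(-25.0)) (array([  0.166, -80.252]), np.int64(19), np.float64(-74.0), np.float64(-14.0))
```

The plate has now followed the finger: its right edge is at y ≈ -70.7 at the finger, slightly over-turned. I'll press on in small steps until it seats on the rail.

```bash
python3 -m jog '[[[0,0.1,0,0,0,0],[0,0.1,0,0,0,0],[0,0,0,0,0,0]]]' |grep -E 'tcp|wrist'; python3 -m jog '[[[0,0.1,0,0,0,0],[0,0,0,0,0,0]]]' |grep -E 'tcp|wrist'
python3 - <<'E'
from v import *
o,c,W=see();r,f,m=edges(c,W);print(fit(r,0),fit(f,1));print(f[::3].round(1).tolist())
E
```

```text
tcp_pos: [0.4465, -0.0212, 0.0261]
wrist_force: [-8.3, 0.1, 4.3]
tcp_pos: [0.4468, -0.0213, 0.0261]
wrist_force: [-13.7, 0.5, 8.3]
t 10.2 tcp [-10.  -86.4] 0.0261 F [  1.5 -13.6]
(array([ 5.9000e-02, -6.9435e+01]), np.int64(22), np.float64(-91.0), np.float64(-26.0)) (array([  0.169, -80.171]), np.int64(20), np.float64(-73.0), np.float64(-13.0))
[[-91.9, -72.8], [-91.9, -67.1], [-88.3, -61.2], [-99.5, -56.3], [-98.9, -50.7], [-98.4, -45.1], [-85.6, -38.1], [-85.0, -32.2], [-84.4, -26.4], [-84.1, -20.6], [-83.2, -14.7]]
```

Run:
```python
from v import *
o,c,W=see();pickle.dump((o,c),open('w6.pkl','wb'));r,f,m=edges(c,W);print(r.round(1).tolist())
i=cv2.GaussianBlur(c['color'],(3,3),0).astype(int)
for row in(150,200,250):print(row,[(x,*i[row,x]) for x in range(230,420,8)])
```

```text
t 10.25 tcp [-10.1 -86.4] 0.026 F [  2.3 -14. ]
[[-91.5, -73.6], [-89.7, -74.5], [-87.9, -74.4], [-86.1, -74.4], [-84.2, -74.3], [-82.4, -74.0], [-80.5, -74.2], [-78.6, -74.5], [-76.7, -74.5], [-74.8, -74.4], [-72.9, -74.7], [-70.9, -74.6], [-69.0, -74.6], [-67.0, -73.5], [-65.0, -68.1], [-63.0, -68.4], [-60.9, -68.6], [-58.9, -68.9], [-56.8, -68.8], [-54.7, -69.1], [-52.6, -69.3], [-50.4, -69.6], [-48.3, -69.9], [-46.1, -70.1], [-43.9, -70.4], [-41.7, -70.4], [-39.5, -70.6], [-37.2, -70.9], [-34.9, -71.2], [-32.6, -71.5], [-30.3, -71.8], [-28.0, -72.1], [-25.6, -72.0]]
150 [(230, np.int64(108), np.int64(100), np.int64(87)), (238, np.int64(110), np.int64(102), np.int64(89)), (246, np.int64(106), np.int64(100), np.int64(86)), (254, np.int64(103), np.int64(99), np.int64(90)), (262, np.int64(112), np.int64(108), np.int64(98)), (270, np.int64(119), np.int64(116), np.int64(106)), (278, np.int64(109), np.int64(105), np.int64(94)), (286, np.int64(116), np.int64(111), np.int64(99)), (294, np.int64(126), np.int64(121), np.int64(109)), (302, np.int64(112), np.int64(108), np.int64(100)), (310, 
[... 2418 characters left out ...]
10, np.int64(128), np.int64(123), np.int64(111)), (318, np.int64(116), np.int64(114), np.int64(103)), (326, np.int64(112), np.int64(106), np.int64(97)), (334, np.int64(121), np.int64(114), np.int64(103)), (342, np.int64(112), np.int64(105), np.int64(91)), (350, np.int64(114), np.int64(108), np.int64(94)), (358, np.int64(115), np.int64(110), np.int64(96)), (366, np.int64(76), np.int64(74), np.int64(67)), (374, np.int64(55), np.int64(55), np.int64(59)), (382, np.int64(49), np.int64(49), np.int64(52)), (390, np.int64(59), np.int64(60), np.int64(61)), (398, np.int64(59), np.int64(59), np.int64(62)), (406, np.int64(58), np.int64(58), np.int64(63)), (414, np.int64(47), np.int64(47), np.int64(50))]
```

The first edge points were the drip cup. The real right edge runs from (-65,-68) to (-26,-72), so the plate slid onto the front end of the rail but is still turned -0.105. I'll push again nearer the rear for more leverage, slightly higher to keep the knuckles off the rim.

```bash
python3 -m jog '[[[0,-1.2,0,0,0,0],[-2.5,0,-0.3,0,0,0],[0,0.5,0,0,0,0],[0,0.3,0,0,0,0],[0,0,0,0,0,0]]]' |grep -E 'tcp|wrist'; python3 -m jog '[[[0,0.2,0,0,0,0],[0,0.2,0,0,0,0],[0,0,0,0,0,0]]]' |grep -E 'tcp|wrist'
cat >> v.py <<'E'
def rep():
    o,c,W=see();r,f,m=edges(c,W)
    r=r[(r[:,0]>-62)&(r[:,0]<o['tcp_pos'][0]*0+50)&(r[:,1]>-100)];f=f[(f[:,1]>-38)&(f[:,1]<60)]
    print('right y(x)',fit(r,0) if len(r)>5 else r);print('front x(y)',fit(f,1) if len(f)>5 else f)
    return o,c,W
E
python3 -c "
from v import *
rep()"
```

```text
tcp_pos: [0.441, -0.0452, 0.0293]
wrist_force: [-0.5, -0.4, 0.1]
tcp_pos: [0.4439, -0.046, 0.029]
wrist_force: [-7.2, -1.3, 4.0]
t 11.3 tcp [ 14.9 -85.8] 0.029 F [ 2.4 -7. ]
right y(x) (array([-7.0000e-02, -7.3106e+01]), np.int64(29), np.float64(-59.0), np.float64(1.0))
front x(y) (array([ 7.0000e-02, -8.3044e+01]), np.int64(13), np.float64(-37.0), np.float64(-15.0))
```

```bash
python3 -m jog '[[[0,0.2,0,0,0,0],[0,0.2,0,0,0,0],[0,0,0,0,0,0]]]' |grep -E 'tcp|wrist'; python3 -m jog '[[[0,0.15,0,0,0,0],[0,0,0,0,0,0]]]' |grep -E 'tcp|wrist'
python3 -c "
from v import *
rep()"
```

```text
tcp_pos: [0.4463, -0.0467, 0.0288]
wrist_force: [-21.2, -5.4, 11.7]
tcp_pos: [0.4468, -0.0468, 0.0287]
wrist_force: [-28.2, -3.9, 17.6]
t 11.97 tcp [ 15.3 -82.8] 0.0287 F [  7.9 -27.4]
right y(x) (array([-3.9000e-02, -7.1402e+01]), np.int64(29), np.float64(-59.0), np.float64(1.0))
front x(y) (array([ 3.0000e-02, -8.5304e+01]), np.int64(14), np.float64(-36.0), np.float64(-12.0))
```

The contact is on the slanted backs of the fingers, which wedges the plate down. The faces along tool x are straight, so I'll push the front edge right of centre instead. That drives the plate rearwards and turns it the right way.

```bash
python3 -m jog '[[[0,-2.5,0,0,0,0],[3,0,-4.5,0,0,0],[5.5,2,0,0,0,0],[5.5,5.7,0,0,0,0],[0,0,2.5,0,0,0],[0,0,2.5,0,0,0],[-1,0,0,0,0,0],[0,0,0,0,0,0]]]' |grep -E 'tcp|wrist'; python3 -m jog '[[[-0.8,0,0,0,0,0],[-0.6,0,0,0,0,0],[-0.3,0,0,0,0,0],[0,0,0,0,0,0]]]' |grep -E 'tcp|wrist'
python3 -c "
from v import *
rep()"
```

```text
tcp_pos: [0.5071, 0.0639, 0.0253]
wrist_force: [-0.0, -0.5, 0.1]
tcp_pos: [0.5045, 0.0474, 0.0246]
wrist_force: [-0.2, -0.9, 2.4]
t 13.53 tcp [-86.2 -39.1] 0.0246 F [ 0.9 -0.1]Traceback (most recent call last):
  File "<string>", line 3, in <module>
    rep()
    ~~~^^
  File "v.py", line 27, in rep
    r=r[(r[:,0]>-62)&(r[:,0]<o['tcp_pos'][0]*0+50)&(r[:,1]>-100)];f=f[(f[:,1]>-38)&(f[:,1]<60)]
         ~^^^^^
IndexError: too many indices for array: array is 1-dimensional, but 2 were indexed
```

```bash
python3 -m jog '[[[0.5,0,0,0,0,0],[0,0.9,0,0,0,0],[-0.5,0,0,0,0,0],[-0.4,0,0,0,0,0],[0,0,0,0,0,0]]]' |grep -E 'tcp|wrist'
python3 - <<'E'
from v import *
o,c,W=see();pickle.dump((o,c),open('w7.pkl','wb'))
i=cv2.GaussianBlur(c['color'],(3,3),0).astype(int).mean(2)
# front edge: scan columns for the first plate-grey run
print([ (y,proj(W,np.r_[Wd(-65,y),.068]).round(0).tolist()) for y in(-70,-45,0,40,70)])
for u in(270,300,350,380,410,440):print(u,i[200:300:4,u].astype(int).tolist())
E
```

```text
tcp_pos: [0.5125, 0.0421, 0.0243]
wrist_force: [-0.5, -0.8, -0.1]
t 14.2 tcp [-82.1 -30.4] 0.0243 F [ 0.8 -0.4]
[(-70, [222.0, 374.0]), (-45, [287.0, 374.0]), (0, [405.0, 374.0]), (40, [509.0, 374.0]), (70, [587.0, 374.0])]
270 [110, 97, 95, 99, 102, 108, 98, 88, 92, 98, 97, 106, 102, 48, 38, 39, 38, 47, 73, 75, 74, 72, 73, 72, 72]
300 [95, 98, 97, 90, 85, 101, 108, 101, 84, 74, 105, 104, 101, 52, 37, 38, 39, 46, 75, 74, 74, 72, 73, 73, 73]
350 [91, 83, 99, 92, 90, 95, 92, 96, 103, 91, 73, 60, 64, 75, 90, 98, 106, 116, 109, 99, 97, 96, 106, 93, 76]
380 [84, 97, 98, 92, 84, 92, 103, 109, 115, 113, 106, 106, 102, 96, 93, 91, 90, 99, 97, 97, 92, 85, 90, 98, 97]
410 [172, 103, 86, 74, 94, 86, 86, 98, 95, 93, 98, 83, 100, 105, 114, 88, 68, 88, 93, 91, 99, 101, 92, 82, 63]
440 [169, 111, 110, 104, 77, 93, 98, 102, 94, 99, 140, 139, 119, 121, 135, 161, 162, 111, 99, 111, 106, 102, 104, 103, 95]
```

Run:
```python
from v import *
o,c=pickle.load(open('w7.pkl','rb'));W=cam(c,o)
i=cv2.GaussianBlur(c['color'],(3,3),0).astype(int)
for u in(60,120,180,210,400,430,460,490,520,550,580):print(u,i[290:420:5,u].mean(1).astype(int).tolist())
for x in(-90,-85,-80,-75,-70,-65,-60):print(x,[proj(W,np.r_[Wd(x,y),.068]).round(0).tolist() for y in(0,40)])
```

```text
60 [94, 98, 160, 162, 149, 134, 151, 180, 180, 170, 162, 157, 149, 136, 138, 137, 165, 141, 121, 103, 144, 144, 142, 115, 134, 132]
120 [137, 151, 134, 150, 179, 144, 152, 168, 160, 152, 142, 125, 131, 125, 129, 120, 125, 150, 153, 152, 149, 147, 121, 97, 14, 12]
180 [89, 125, 145, 139, 147, 154, 162, 153, 139, 129, 155, 170, 147, 145, 144, 125, 154, 24, 16, 10, 12, 14, 11, 10, 17, 18]
210 [97, 147, 159, 180, 116, 87, 101, 128, 88, 142, 99, 129, 137, 138, 16, 15, 13, 13, 10, 14, 12, 23, 21, 18, 149, 153]
400 [109, 103, 107, 104, 100, 95, 73, 7, 9, 7, 13, 23, 24, 26, 21, 12, 14, 14, 13, 11, 24, 19, 13, 14, 16, 9]
430 [102, 102, 101, 108, 95, 105, 89, 6, 9, 8, 12, 23, 26, 12, 13, 20, 14, 16, 13, 16, 19, 20, 19, 26, 26, 23]
460 [101, 92, 95, 86, 96, 99, 78, 15, 30, 58, 10, 23, 23, 44, 75, 70, 13, 13, 13, 10, 12, 14, 13, 20, 21, 17]
490 [65, 93, 109, 62, 92, 97, 93, 17, 28, 49, 17, 23, 22, 52, 74, 68, 78, 76, 76, 19, 16, 10, 11, 12, 14, 11]
520 [126, 166, 66, 94, 99, 98, 86, 8, 6, 9, 18, 21, 21, 58, 75, 70, 76, 75, 78, 78, 73, 61, 18, 12, 16, 10]
550 [108, 136, 129, 145, 106, 139, 164, 146, 9, 7, 22, 22, 23, 60, 74, 72, 76, 76, 76, 75, 75, 74, 73, 75, 74, 53]
580 [165, 111, 99, 141, 149, 158, 168, 180, 160, 144, 131, 131, 126, 58, 67, 70, 117, 200, 199, 199, 199, 198, 184, 15, 6, 9]
-90 [[408.0, 315.0], [518.0, 315.0]]
-85 [[408.0, 327.0], [516.0, 327.0]]
-80 [[407.0, 339.0], [514.0, 339.0]]
-75 [[406.0, 351.0], [512.0, 351.0]]
-70 [[405.0, 363.0], [510.0, 363.0]]
-65 [[405.0, 374.0], [509.0, 374.0]]
-60 [[404.0, 385.0], [507.0, 385.0]]
```

The front edge is now at row 353, x ≈ -74.4 mm, and parallel to the press within about 0.01 rad. I'll check the left edge against the rail and then keep pushing nearer the middle.

```bash
python3 - <<'E'
from v import *
o,c=pickle.load(open('w7.pkl','rb'));W=cam(c,o)
i=cv2.GaussianBlur(c['color'],(3,3),0).astype(int).mean(2)
for r in(358,362,366,372,378,384,390,396):
    x=[u for u in range(540,639) if i[r,u]<110 and i[r,u+1]>=110][:1]
    print(r,x,[P(plane(W,(u+.5,r),.068)).round(1).tolist() for u in x])
E
python3 -m jog '[[[0.4,0,0,0,0,0],[0,2,0,0,0,0],[-0.4,0,0,0,0,0],[-0.4,0,0,0,0,0],[0,0,0,0,0,0]]]' |grep -E 'tcp|wrist'
```

```text
358 [592] [[-72.1, 70.8]]
362 [596] [[-70.3, 72.7]]
366 [591] [[-68.6, 71.1]]
372 [577] [[-65.9, 66.3]]
378 [575] [[-63.3, 66.0]]
384 [574] [[-60.6, 66.1]]
390 [573] [[-57.8, 66.2]]
396 [572] [[-55.1, 66.3]]
tcp_pos: [0.5314, 0.0354, 0.0243]
wrist_force: [0.7, -0.3, 0.6]
```

```bash
python3 -m jog '[[[-0.3,0,0,0,0,0],[-0.2,0,0,0,0,0],[0,0,0,0,0,0]]]' |grep -E 'tcp|wrist';python3 -m jog '[[[-0.2,0,0,0,0,0],[0,0,0,0,0,0]]]' |grep -E 'tcp|wrist'
python3 - <<'E'
from v import *
o,c,W=see();pickle.dump((o,c),open('w8.pkl','wb'))
i=cv2.GaussianBlur(c['color'],(3,3),0).astype(int).mean(2)
for u in(440,460,480,500,520):print(u,i[290:420:4,u].astype(int).tolist())
print(proj(W,np.r_[Wd(-65,40),.068]),proj(W,np.r_[Wd(-75,40),.068]))
E
```

```text
tcp_pos: [0.5317, 0.0314, 0.0246]
wrist_force: [5.3, 8.2, -1.7]
tcp_pos: [0.5323, 0.0309, 0.025]
wrist_force: [9.2, 20.6, -1.1]
t 15.5 tcp [-73.9  -9.2] 0.025 F [-21.7   6.1]
440 [95, 73, 59, 69, 80, 22, 31, 23, 5, 10, 14, 24, 61, 27, 26, 27, 38, 22, 14, 14, 13, 13, 10, 13, 14, 16, 23, 20, 22, 25, 77, 82, 77]
460 [89, 97, 105, 104, 81, 13, 9, 7, 12, 9, 12, 23, 59, 29, 27, 24, 51, 79, 77, 78, 14, 13, 17, 15, 15, 17, 14, 13, 14, 19, 22, 18, 20]
480 [80, 97, 101, 101, 60, 10, 10, 7, 8, 12, 10, 23, 60, 27, 25, 24, 54, 79, 76, 82, 83, 80, 58, 12, 14, 11, 15, 14, 16, 14, 17, 12, 23]
500 [68, 73, 85, 70, 72, 12, 11, 11, 10, 12, 13, 23, 53, 26, 25, 27, 58, 79, 75, 83, 80, 80, 81, 82, 82, 24, 16, 11, 13, 14, 15, 15, 14]
520 [168, 172, 150, 142, 150, 153, 152, 169, 38, 11, 10, 17, 57, 84, 66, 22, 66, 95, 89, 78, 77, 77, 76, 76, 75, 71, 61, 47, 15, 14, 13, 14, 12]
[455.27791986 353.71246557] [457.81839474 330.14822733]
```

The plate reached the rear stops with 22 N of resistance and its front edge at x ≈ -65, which is home in x. Next I'll turn the gripper 90° so a straight face can push the right edge.

Run:
```python
from v import *
o=bot.get_obs();o['tcp_pos']=o['tcp_pos']+np.r_[-ex*.03,.055]
rows(o,np.r_[Wd(0,-118),.08],hd+np.pi/2,9)
```

```text
[-1.15, -1.21, -0.01, -0.0, -0.0, 0.17]
[-1.35, -0.99, -0.01, -0.0, -0.0, 0.17]
[-1.5, -0.74, -0.01, -0.0, -0.0, 0.17]
[-1.6, -0.47, -0.01, -0.0, -0.0, 0.17]
[-1.66, -0.18, -0.0, -0.0, -0.0, 0.17]
[-1.67, 0.11, -0.0, -0.0, -0.0, 0.17]
[-1.62, 0.39, -0.0, -0.0, -0.0, 0.17]
[-1.53, 0.67, -0.0, -0.0, -0.0, 0.17]
[-1.39, 0.93, -0.0, -0.0, -0.0, 0.17]
```

```bash
python3 -m jog '[[[1.5,0,0,0,0,0],[1.5,0,-5.5,0,0,0]]]' |grep -E 'tcp|wrist'; python3 -m jog '[[[-1.2,-1.2,0,0,0,0.1745],[-1.4,-1,0,0,0,0.1745],[-1.5,-0.7,0,0,0,0.1745],[-1.6,-0.5,0,0,0,0.1745],[-1.7,-0.2,0,0,0,0.1745],[-1.7,0.1,0,0,0,0.1745],[-1.6,0.4,0,0,0,0.1745],[-1.5,0.7,0,0,0,0.1745],[-1.4,0.9,0,0,0,0.1745],[0,0,0,0,0,0]]]' 
python3 -c "
from v import *
o=see()[0];print(R.from_quat(np.roll(o['tool_rot'],-1)).as_matrix()[:2,0]@np.c_[ex,ey],o['q'])"
```

```text
tcp_pos: [0.533, 0.0588, 0.0768]
wrist_force: [1.2, -0.1, 1.3]
clock: 17.05
tcp_pos: [0.412, -0.0302, 0.0795]
tool_rot: [0.0, 0.997, -0.071, -0.0]
wrist_force: [0.4, -0.4, -0.2]
finger_gap: 0.003
grip_force: 0.0
t 17.05 tcp [   3.8 -119.5] 0.0795 F [0.3 0.4]
[-6.39139965e-04  9.99999793e-01] [-1.61723519e-01  1.52293759e-01  2.01519567e+00 -2.99991973e-04
  9.74179093e-01  1.55176303e+00]
```

```bash
python3 -m jog '[[[0,0,2.8,0,0,0],[0,0,2.7,0,0,0],[1.5,0,0,0,0,0],[1.2,0,0,0,0,0],[0.6,0,0,0,0,0],[0.3,0,0,0,0,0],[0,0,0,0,0,0]]]' |grep -E 'tcp|wrist';  python3 -m jog '[[[0.2,0,0,0,0,0],[0.1,0,0,0,0,0],[0,0,0,0,0,0]]]' |grep -E 'tcp|wrist'; python3 -m jog '[[[0.15,0,0,0,0,0],[0,0,0,0,0,0]]]' |grep -E 'tcp|wrist'
python3 -c "
from v import *
o=see()[0]"
```

```text
tcp_pos: [0.4481, -0.0351, 0.0245]
wrist_force: [0.5, 0.1, 0.3]
tcp_pos: [0.4493, -0.0352, 0.024]
wrist_force: [-10.7, 2.1, 5.0]
tcp_pos: [0.4494, -0.0351, 0.0236]
wrist_force: [-18.7, 5.4, 9.7]
t 18.6 tcp [  3.2 -81.9] 0.0236 F [ -2.7 -19.3]
```

Run:
```python
from v import *
o,c,W=see();pickle.dump((o,c),open('w9.pkl','wb'))
i=cv2.GaussianBlur(c['color'],(3,3),0).astype(int).mean(2)
for x in(-55,-45,-35,-25,25,35,45,55):
    pts=[proj(W,np.r_[Wd(x,y),.068]) for y in range(-80,-59)]
    print(x,pts[10].round(0),[int(i[int(round(v)),int(round(u))]) if 0<=v<480 and 0<=u<640 else -1 for u,v in pts])
```

```text
t 18.65 tcp [  3.2 -81.9] 0.0236 F [ -1.1 -19.2]
-55 [167. 304.] [121, 123, 114, 119, 130, 130, 129, 130, 123, 121, 59, 61, 64, 61, 48, 54, 63, 65, 62, 65, 63]
-45 [194. 304.] [124, 161, 135, 129, 124, 117, 110, 108, 128, 135, 64, 61, 63, 62, 49, 52, 63, 63, 64, 65, 64]
-35 [222. 304.] [113, 110, 121, 129, 124, 118, 108, 105, 111, 126, 62, 60, 62, 62, 52, 49, 64, 62, 62, 63, 63]
-25 [250. 304.] [141, 132, 122, 123, 119, 116, 116, 126, 136, 132, 66, 60, 63, 62, 51, 47, 65, 65, 64, 65, 64]
25 [388. 305.] [218, 217, 206, 203, 209, 205, 201, 175, 151, 152, 173, 62, 63, 65, 57, 45, 63, 64, 64, 64, 65]
35 [416. 305.] [200, 202, 202, 186, 146, 178, 199, 203, 200, 196, 196, 89, 105, 109, 90, 60, 93, 100, 101, 101, 101]
45 [444. 305.] [205, 212, 206, 198, 191, 192, 193, 189, 187, 196, 190, 68, 70, 108, 92, 63, 93, 101, 102, 101, 102]
55 [471. 305.] [200, 201, 208, 205, 205, 204, 200, 187, 196, 212, 215, 101, 99, 108, 91, 65, 90, 103, 103, 103, 104]
```

The right edge reads -70 to -69.5 mm along its length, so the plate is flush on the rail. I'll back off, rise and check all the edges from above.

```bash
python3 -m jog '[[[-2.5,0,0,0,0,0],[-1,0,-5,0,0,0],[0,0,-5,0,0,0],[1.5,-1,-5,0,0,0],[1.5,-1,-5,0,0,0],[0,0,0,0,0,0],[0,0,0,0,0,0]]]' |grep -E 'tcp|wrist'
cat > chk.py <<'E'
from v import *
o,c,W=see();pickle.dump((o,c),open('wA.pkl','wb'))
i=cv2.GaussianBlur(c['color'],(3,3),0).astype(int).mean(2)
def prof(n,ps,z):
    uv=[proj(W,np.r_[Wd(*p),z]) for p in ps]
    print(n,uv[0].round(0),uv[-1].round(0),[int(i[int(round(v)),int(round(u))]) if 0<=v<480 and 0<=u<640 else -1 for u,v in uv])
for y in(-35,-15,5,25,45,60): prof(f'front y={y}',[(x,y) for x in range(-75,-54)],.068)
for x in(-55,-30,0,30,50): prof(f'right x={x}',[(x,y) for y in range(-80,-59)],.068)
for x in(-55,-40,-20,0,20,40): prof(f'left x={x}',[(x,y) for y in range(60,81)],.068)
E
python3 chk.py
```

```text
tcp_pos: [0.4499, -0.0152, 0.2236]
wrist_force: [0.4, 0.3, -0.7]
t 19.57 tcp [-16.5 -84.2] 0.2236 F [-0.3  0.3]
front y=-35 [256. 156.] [280. 156.] [135, 135, 136, 137, 136, 135, 137, 138, 138, 136, 85, 65, 66, 74, 78, 67, 63, 75, 84, 84, 84]
front y=-15 [254. 131.] [279. 131.] [147, 162, 167, 169, 170, 169, 161, 157, 153, 144, 97, 73, 67, 74, 79, 68, 67, 77, 84, 84, 84]
front y=5 [253. 105.] [278. 105.] [144, 146, 141, 136, 138, 141, 147, 150, 150, 135, 88, 72, 70, 75, 75, 65, 66, 78, 87, 86, 82]
front y=25 [252.  77.] [277.  77.] [147, 152, 152, 150, 146, 149, 153, 164, 162, 141, 102, 64, 70, 77, 71, 64, 70, 80, 84, 83, 82]
front y=45 [250.  49.] [276.  49.] [133, 129, 125, 128, 136, 146, 146, 145, 139, 132, 107, 64, 72, 78, 66, 64, 75, 82, 85, 84, 83]
front y=60 [249.  27.] [276.  27.] [115, 112, 110, 117, 123, 133, 144, 151, 150, 144, 122, 71, 72, 78, 65, 64, 76, 83, 83, 83, 81]
right x=-55 [282. 210.] [281. 186.] [102, 101, 96, 98, 96, 95, 95, 95, 91, 54, 45, 48, 50, 45, 39, 47, 49, 49, 50, 50, 49]
right x=-30 [311. 210.] [310. 187.] [80, 88, 95, 99, 93, 84, 80, 84, 89, 64, 48, 
[... 455 characters left out ...]
5.  -3.] [81, 81, 74, 59, 61, 73, 75, 76, 148, 176, 182, 184, 186, 186, 186, 187, 188, 188, 188, -1, -1]
left x=-40 [296.  27.] [295.  -3.] [84, 84, 81, 65, 60, 73, 76, 71, 38, 17, 11, 18, 37, 45, 47, 45, 41, 37, 28, -1, -1]
left x=-20 [322.  27.] [322.  -3.] [81, 80, 78, 68, 56, 69, 77, 74, 40, 17, 12, 22, 42, 52, 50, 48, 42, 40, 36, -1, -1]
left x=0 [349.  27.] [349.  -3.] [79, 80, 82, 72, 53, 66, 78, 76, 49, 25, 13, 22, 40, 49, 48, 46, 40, 37, 30, -1, -1]
left x=20 [375.  27.] [376.  -3.] [80, 79, 80, 73, 53, 63, 79, 76, 61, 37, 15, 25, 47, 51, 49, 47, 40, 39, 30, -1, -1]
left x=40 [402.  27.] [403.  -3.] [83, 82, 81, 73, 51, 60, 78, 77, 58, 37, 19, 28, 48, 51, 47, 43, 38, 38, 32, -1, -1]
```

From above the front edge is at -65, but there seems to be a thin wedge-shaped gap at the front end of the rail. The face I used for the side push was also slanted (Fz again). I'll turn half round and push with the clean -x face, further forward.

```bash
python3 - <<'E'
from v import *
o=bot.get_obs()
T=o['tcp_pos']; print((ex*-.0085+ey*-.036),R.from_quat(np.roll(o['tool_rot'],-1)).as_matrix()[:2].round(3))
E
python3 -m jog '[[[-1.2,0,0,0,0,-0.1745],[-1.2,0,0,0,0,-0.1745],[-1.2,0,0,0,0,-0.1745],[0,0,1,0,0,-0.1745],[0,0,1,0,0,-0.1745],[0,0,1,0,0,-0.1745],[0,0,1,0,0,-0.1745],[0,0,1,0,0,-0.1745],[0,0,1,0,0,-0.1745]]]' |grep -E 'tcp|wrist'
python3 -m jog '[[[0,0,1,0,0,-0.1745],[0,0,1,0,0,-0.1745],[0,0,1,0,0,-0.1745],[0,0,1,0,0,-0.1745],[0,0,0,0,0,-0.1745],[0,0,0,0,0,-0.1745],[0,0,0,0,0,-0.1745],[0,0,0,0,0,-0.1745],[0,0,0,0,0,-0.1745],[0,0,0,0,0,0]]]' |grep -E 'tcp|wrist'
python3 - <<'E'
from v import *
o=see()[0];M=R.from_quat(np.roll(o['tool_rot'],-1)).as_matrix();print(M[:2,0]@np.c_[ex,ey],o['q'][5])
E
```

```text
[-0.034419    0.01354925] [[ 0.99  -0.142 -0.002]
 [-0.142 -0.99   0.   ]]
tcp_pos: [0.4139, -0.0165, 0.1629]
wrist_force: [0.5, -0.3, 0.4]
tcp_pos: [0.414, -0.0164, 0.1235]
wrist_force: [0.2, -0.5, -0.1]
t 22.0 tcp [ -10.2 -119.5] 0.1235 F [0.5 0.3]
[-0.00147129 -0.99999735] -1.5543065012703632
```

```bash
python3 -m jog '[[[0,1.8,4,0,0,0],[0,0,4,0,0,0],[0,0,1.9,0,0,0],[-1.5,0,0,0,0,0],[-1.2,0,0,0,0,0],[-0.6,0,0,0,0,0],[-0.3,0,0,0,0,0],[0,0,0,0,0,0]]]' |grep -E 'tcp|wrist';  python3 -m jog '[[[-0.2,0,0,0,0,0],[-0.1,0,0,0,0,0],[0,0,0,0,0,0]]]' |grep -E 'tcp|wrist'; python3 -m jog '[[[-0.15,0,0,0,0,0],[0,0,0,0,0,0]]]' |grep -E 'tcp|wrist'
python3 -c "
from v import *
o=see()[0]"
```

```text
tcp_pos: [0.4529, -0.0037, 0.0254]
wrist_force: [-0.7, 0.2, 0.3]
tcp_pos: [0.4547, -0.0038, 0.0251]
wrist_force: [-7.3, 2.3, 3.9]
tcp_pos: [0.4547, -0.0039, 0.0247]
wrist_force: [-16.5, 2.6, 7.3]
t 23.68 tcp [-28.4 -81.1] 0.0247 F [ -0.2 -16.7]
```

```bash
python3 -m jog '[[[2.5,0,0,0,0,0],[0,0,-2.8,0,0,0.1745],[0,0,-2.8,0,0,0.1745],[0,0,-2.8,0,0,0.1745],[0,0,-2.8,0,0,0.1745],[0,0,-2.8,0,0,0.1745],[0,0,-2.8,0,0,0.1745],[0,0,-2.8,0,0,0.1745],[0,0,-2.8,0,0,0.1745],[0,0,-2.8,0,0,0.1745]]]' |grep -E 'tcp|wrist'
python3 -m jog '[[[0.8,3.2,0,0,0,0],[0.8,3.2,0,0,0,0],[0,0,0,0,0,0],[0,0,0,0,0,0]]]'|grep -E 'tcp|wrist'
python3 chk.py
```

```text
tcp_pos: [0.4325, -0.0008, 0.2784]
wrist_force: [-0.2, 0.3, -0.5]
tcp_pos: [0.4979, 0.0059, 0.2773]
wrist_force: [-0.5, 0.0, 0.3]
t 25.48 tcp [-44.2 -39.7] 0.2773 F [ 0.  -0.5]
front y=-35 [330. 173.] [330. 193.] [73, 74, 75, 74, 69, 56, 42, 43, 55, 55, 40, 33, 40, 47, 54, 65, 77, 87, 90, 88, 87]
front y=-15 [351. 173.] [351. 193.] [85, 82, 78, 78, 80, 81, 80, 77, 66, 44, 31, 44, 68, 77, 74, 69, 72, 82, 87, 87, 86]
front y=5 [372. 173.] [371. 193.] [73, 68, 67, 71, 80, 82, 84, 86, 74, 47, 28, 38, 61, 75, 73, 66, 67, 79, 86, 86, 85]
front y=25 [392. 173.] [391. 193.] [85, 80, 70, 62, 61, 68, 77, 75, 60, 42, 33, 42, 60, 72, 73, 70, 71, 78, 83, 84, 84]
front y=45 [413. 173.] [412. 193.] [85, 90, 95, 91, 78, 62, 57, 57, 55, 44, 32, 38, 59, 72, 73, 70, 70, 76, 82, 83, 82]
front y=60 [428. 173.] [427. 193.] [124, 105, 76, 64, 71, 78, 81, 84, 84, 68, 41, 38, 57, 71, 73, 71, 72, 77, 81, 81, 80]
right x=-55 [285. 193.] [305. 193.] [135, 133, 126, 113, 96, 87, 93, 108, 120, 114, 91, 76, 77, 77, 71, 71, 82, 88, 89, 88, 88]
right x=-30 [285. 218.] [305. 218.] [141, 141, 143, 145, 143, 139, 138, 
[... 470 characters left out ...]
93.] [80, 80, 80, 80, 70, 61, 68, 75, 81, 110, 155, 183, 188, 188, 188, 188, 188, 188, 188, 182, 170]
left x=-40 [426. 208.] [446. 208.] [82, 81, 78, 70, 60, 61, 73, 75, 67, 48, 29, 26, 35, 41, 43, 39, 32, 28, 30, 56, 103]
left x=-20 [424. 228.] [444. 228.] [77, 77, 77, 74, 66, 60, 68, 76, 71, 51, 28, 24, 38, 49, 50, 45, 39, 34, 31, 49, 95]
left x=0 [423. 247.] [442. 247.] [75, 75, 74, 63, 53, 62, 75, 73, 53, 28, 20, 30, 42, 42, 48, 46, 40, 34, 30, 45, 90]
left x=20 [421. 265.] [441. 265.] [75, 75, 74, 70, 62, 60, 68, 73, 62, 41, 25, 26, 36, 44, 45, 42, 36, 30, 39, 77, 122]
left x=40 [420. 283.] [439. 283.] [75, 76, 73, 63, 55, 63, 73, 69, 51, 29, 24, 32, 32, 39, 39, 36, 33, 30, 33, 61, 106]
```

The plate edges are now parallel with the rail, and the left gap is even. I'll reseat it once more against the rear stops with a centred front push.

```bash
python3 -m jog '[[[4,2,-0,0,0,0],[3.5,2,4,0,0,0],[0,0,5.5,0,0,0],[0,0,5.5,0,0,0],[0,0,5.5,0,0,0],[0,0,4.6,0,0,0],[-1.5,0,0,0,0,0],[-1.5,0,0,0,0,0],[-0.8,0,0,0,0,0],[0,0,0,0,0,0]]]' |grep -E 'tcp|wrist'; python3 -m jog '[[[-0.4,0,0,0,0,0],[-0.2,0,0,0,0,0],[0,0,0,0,0,0]]]' |grep -E 'tcp|wrist'
python3 -c "
from v import *
o=see()[0]"
```

```text
tcp_pos: [0.5438, 0.036, 0.0278]
wrist_force: [-0.4, -0.1, -1.4]
tcp_pos: [0.5423, 0.0309, 0.0264]
wrist_force: [0.5, 0.1, 0.4]
t 27.15 tcp [-75.4   0.7] 0.0264 F [-0.1  0.5]
```

```bash
python3 -m jog '[[[-0.2,0,0,0,0,0],[0,0,0,0,0,0]]]' |grep -E 'tcp|wrist'; python3 -m jog '[[[-0.15,0,0,0,0,0],[0,0,0,0,0,0]]]' |grep -E 'tcp|wrist'
python3 -c "
from v import *
o=see()[0]"
```

```text
tcp_pos: [0.542, 0.0289, 0.0263]
wrist_force: [0.4, 0.0, -0.0]
tcp_pos: [0.542, 0.0288, 0.0264]
wrist_force: [1.8, 12.2, -1.7]
t 27.7 tcp [-73.2   0.7] 0.0264 F [-12.3   0.1]
```

That gave a firm, repeatable stop at -73.2 mm with 12 N, so the plate is home. Next is the handle: back off, rise, turn the fingers along the press x and go over the bar at press (120,0), z 0.294.

```bash
python3 -m jog '[[[2,0,0,0,0,0],[1,0,-5,0,0,0],[0,0,-6,0,0,0],[0,0,-6,0,0,0],[0,0,-6,0,0,0],[0,0,-6,0,0,0],[0,0,-2,0,0,0],[0,0,0,0,0,0]]]' 0.6|grep -E 'tcp|wrist'
python3 - <<'E'
from v import *
o=see()[0];rows(o,np.r_[Wd(120,0),.335],hd+np.pi/2,9)
E
```

```text
tcp_pos: [0.5464, 0.0578, 0.3375]
wrist_force: [-0.0, -0.9, -0.3]
t 28.75 tcp [-102.5    0.9] 0.3375 F [0.9 0.1]
[-2.47, -0.01, 0.03, 0.0, -0.0, 0.17]
[-2.44, 0.42, 0.03, 0.0, -0.0, 0.17]
[-2.33, 0.84, 0.03, 0.0, -0.0, 0.17]
[-2.15, 1.23, 0.03, 0.0, -0.0, 0.17]
[-1.9, 1.58, 0.03, 0.0, -0.0, 0.17]
[-1.6, 1.89, 0.03, 0.0, -0.0, 0.17]
[-1.25, 2.14, 0.03, 0.0, -0.0, 0.17]
[-0.86, 2.32, 0.03, 0.0, -0.0, 0.17]
[-0.44, 2.43, 0.03, 0.0, -0.0, 0.17]
```

```bash
python3 -m jog '[[[-2.5,0,0,0,0,0.1745],[-2.4,0.4,0,0,0,0.1745],[-2.3,0.8,0,0,0,0.1745],[-2.2,1.2,0,0,0,0.1745],[-1.9,1.6,0,0,0,0.1745],[-1.6,1.9,0,0,0,0.1745],[-1.3,2.1,0,0,0,0.1745],[-0.9,2.3,0,0,0,0.1745],[-0.4,2.4,0,0,0,0.1745],[0,0,0,0,0,0]]]' |grep -E 'tcp|wrist'
python3 - <<'E'
from v import *
o,c,W=see();pickle.dump((o,c),open('wB.pkl','wb'))
M=R.from_quat(np.roll(o['tool_rot'],-1)).as_matrix();print(M[:2,0]@np.c_[ex,ey],M[:2,1]@np.c_[ex,ey],o['q'])
for p in((120,0),(120,50),(120,-50)):print(proj(W,np.r_[Wd(*p),.294]))
cv2.imwrite('pics/hB.png',cv2.convertScaleAbs(c['color'][:,:,::-1],alpha=1.6))
E
```

```text
tcp_pos: [0.5118, -0.1631, 0.3344]
wrist_force: [-0.8, -0.6, 0.5]
t 30.05 tcp [121.1  -1.8] 0.3344 F [ 0.7 -0.7]
[0.00176913 0.99999398] [ 0.99999829 -0.00177075] [-3.76637753e-01  2.09310148e-01  1.32825890e+00 -1.60335681e-04
  1.60705172e+00  1.33908376e+00]
[325.21689985 255.10660873]
[325.0451262  167.13102823]
[325.36783561 332.40985425]
```

View pics/hB.png

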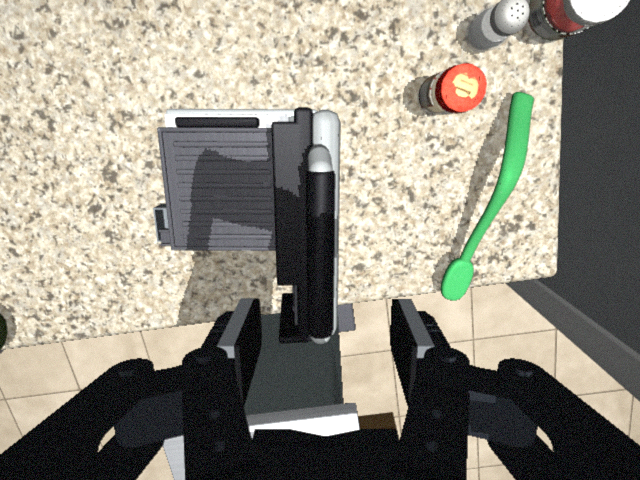

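The picture shows the bar between rows 155 and 335, centred near column 320. The open fingers straddle it at columns 240 and 410, and the plate sits square to its rail. I'll shift 3 mm, go down and close.

```bash
python3 -m jog '[[[0,-0.3,3,0,0,0],[0.2,0,3,0,0,0],[0,0,2,0,0,0],[0,0,1.4,0,0,0],[0,0,0,0,0,0]]]' |grep -E 'tcp|wrist'
python3 -m jog '[[[0,0,0,0,0,0],[0,0,0,0,0,0],[0,0,0,0,0,0],[0,0,0,0,0,0],[0,0,0,0,0,0]]]' 0
python3 -c "
from v import *
o=see()[0]"
```

```text
tcp_pos: [0.5144, -0.1591, 0.2416]
wrist_force: [-0.2, -0.7, -0.2]
clock: 31.35
tcp_pos: [0.5149, -0.1598, 0.2433]
tool_rot: [0.0, 0.997, -0.071, 0.001]
wrist_force: [-1.2, -0.5, 6.0]
finger_gap: 0.164
grip_force: 58.6
t 31.35 tcp [117.4   0.7] 0.2433 F [ 0.7 -1.1]
```

The bar is gripped (gap 14 mm, 59 N). Now I'll work out the arc about the hinge in tool rows.

```bash
cat > arc.py <<'E'
from v import *
import sys
o=bot.get_obs(); px=P(o['tcp_pos'])[0]
from scipy.optimize import brentq
hx=lambda q:95-210*np.cos(q)+4*np.sin(q); hz=lambda q:85+210*np.sin(q)+4*np.cos(q)
q=brentq(lambda q:hx(q)-px,.0,2.2) if px>-114 else 0
print('q',round(q,3),'offset z',round(hz(q)-o['tcp_pos'][2]*1000,1),'y',P(o['tcp_pos'])[1])
for d in map(float,sys.argv[1:]):
    n=q-d; print(f'[0,{(hx(n)-hx(q))/10:.2f},{-(hz(n)-hz(q))/10:.2f},0,0,0]',end=','); q=n
print(round(q,3))
E
python3 arc.py .04 .06 .08 .08 .08 .08 .08 .08 .08 .08
```

```text
q 1.659 offset z 50.5 y 0.7490003038869398
[0,-0.84,-0.07,0,0,0],[0,-1.26,-0.05,0,0,0],[0,-1.68,0.06,0,0,0],[0,-1.67,0.19,0,0,0],[0,-1.65,0.32,0,0,0],[0,-1.62,0.45,0,0,0],[0,-1.58,0.58,0,0,0],[0,-1.52,0.70,0,0,0],[0,-1.46,0.82,0,0,0],[0,-1.39,0.94,0,0,0],0.919
```

```bash
python3 -m jog '[[[0,-0.8,-0.1,0,0,0],[0,-1.3,0,0,0,0],[0,-1.7,0.05,0,0,0],[0,-1.7,0.2,0,0,0],[0,-1.6,0.3,0,0,0],[0,-1.6,0.45,0,0,0],[0,0,0,0,0,0]]]'
python3 arc.py .06 .06 .06 .06 .06 .06 .06 .06 .06
```

```text
clock: 32.28
tcp_pos: [0.5278, -0.072, 0.2337]
tool_rot: [-0.0, 0.998, -0.07, 0.001]
wrist_force: [5.3, 0.3, 3.7]
finger_gap: 0.166
grip_force: 60.6
q 1.23 offset z 50.6 y 0.9994426822213368
[0,-1.18,0.43,0,0,0],[0,-1.15,0.50,0,0,0],[0,-1.12,0.57,0,0,0],[0,-1.09,0.64,0,0,0],[0,-1.05,0.70,0,0,0],[0,-1.00,0.76,0,0,0],[0,-0.95,0.82,0,0,0],[0,-0.90,0.88,0,0,0],[0,-0.85,0.93,0,0,0],0.69
```

The offset held at 50.6 mm, so the bar is turning in the grip as intended. I'll carry on.

```bash
python3 -m jog '[[[0,-1.2,0.45,0,0,0],[0,-1.15,0.5,0,0,0],[0,-1.1,0.55,0,0,0],[0,-1.1,0.65,0,0,0],[0,-1.05,0.7,0,0,0],[0,-1,0.75,0,0,0],[0,-0.95,0.8,0,0,0],[0,-0.9,0.9,0,0,0],[0,-0.85,0.95,0,0,0]]]'
python3 arc.py .05 .05 .05 .05 .05 .05 .05 .05 .05 .05
```

```text
clock: 33.4
tcp_pos: [0.5403, 0.0193, 0.1705]
tool_rot: [-0.0, 0.997, -0.071, 0.0]
wrist_force: [2.7, 0.5, 1.7]
finger_gap: 0.163
grip_force: 59.4
q 0.696 offset z 52.3 y 0.3655086988017082
[0,-0.67,0.81,0,0,0],[0,-0.63,0.84,0,0,0],[0,-0.58,0.87,0,0,0],[0,-0.54,0.90,0,0,0],[0,-0.49,0.93,0,0,0],[0,-0.45,0.95,0,0,0],[0,-0.40,0.97,0,0,0],[0,-0.35,0.99,0,0,0],[0,-0.30,1.01,0,0,0],[0,-0.25,1.02,0,0,0],0.196
```

```bash
python3 -m jog '[[[0,-0.65,0.75,0,0,0],[0,-0.6,0.8,0,0,0],[0,-0.6,0.85,0,0,0],[0,-0.55,0.9,0,0,0],[0,-0.5,0.9,0,0,0],[0,-0.45,0.95,0,0,0],[0,-0.4,0.95,0,0,0],[0,-0.35,1,0,0,0],[0,-0.3,1,0,0,0],[0,0,0,0,0,0]]]'
python3 arc.py .03 .03 .03 .03 .03 .03 .03 .03
```

```text
clock: 34.65
tcp_pos: [0.5466, 0.0616, 0.0889]
tool_rot: [0.001, 0.997, -0.071, 0.0]
wrist_force: [7.8, -6.2, -0.8]
finger_gap: 0.166
grip_force: 58.5
q 0.27 offset z 56.0 y 0.5829142480585152
[0,-0.17,0.61,0,0,0],[0,-0.15,0.61,0,0,0],[0,-0.13,0.62,0,0,0],[0,-0.12,0.62,0,0,0],[0,-0.10,0.62,0,0,0],[0,-0.08,0.63,0,0,0],[0,-0.06,0.63,0,0,0],[0,-0.04,0.63,0,0,0],0.03
```

```bash
python3 -m jog '[[[0,-0.15,0.55,0,0,0],[0,-0.15,0.55,0,0,0],[0,-0.13,0.55,0,0,0],[0,-0.12,0.5,0,0,0],[0,-0.1,0.5,0,0,0],[0,-0.08,0.5,0,0,0],[0,-0.05,0.5,0,0,0],[0,-0.05,0.4,0,0,0],[0,0,0,0,0,0]]]'
python3 -c "
from v import *
o=see()[0]"
```

```text
clock: 35.78
tcp_pos: [0.5475, 0.0674, 0.0485]
tool_rot: [0.002, 0.997, -0.072, -0.0]
wrist_force: [5.6, -24.6, -2.1]
finger_gap: 0.161
grip_force: 58.5
t 35.77 tcp [-112.2    0.6] 0.0485 F [23.6  9.1]
```

The tool is being pulled 24 N towards the hinge, meaning I'm commanding a few mm too far forward. I'll ease that off and lower the rest slowly.

```bash
python3 -m jog '[[[0,0.3,0.2,0,0,0],[0,0,0.3,0,0,0],[0,0,0.2,0,0,0],[0,0,0,0,0,0]]]' |grep -E 'tcp|wrist'
python3 -m jog '[[[0,0,0.2,0,0,0],[0,0,0,0,0,0]]]' |grep -E 'tcp|wrist';python3 -m jog '[[[0,0,0.2,0,0,0],[0,0,0,0,0,0]]]' |grep -E 'tcp|wrist'
```

```text
tcp_pos: [0.5478, 0.0674, 0.0449]
wrist_force: [-10.5, -3.5, 33.4]
tcp_pos: [0.5485, 0.0674, 0.0438]
wrist_force: [-10.2, -3.6, 39.0]
tcp_pos: [0.5497, 0.0672, 0.0427]
wrist_force: [-8.4, -5.8, 44.4]
```

```bash
python3 -m jog '[[[0,0,-0.5,0,0,0],[0,0,0,0,0,0]]]' |grep -E 'tcp|wrist'; python3 -m jog '[[[0,0,0,0,0,0],[0,0,0,0,0,0],[0,0,0,0,0,0]]]' 0.38
python3 - <<'E'
from v import *
o=bot.get_obs();s=cams.camera('scene');S=cam(s)
i=cv2.GaussianBlur(s['color'],(3,3),0).astype(int)
for y in(-54,-48):
  for q in(0,.03,.06):
    print(y,q,proj(S,np.r_[Wd(95-210*np.cos(q)+4*np.sin(q),y),(85+210*np.sin(q)+4*np.cos(q))/1000]).round(1))
u,v=proj(S,np.r_[Wd(-115,-54),.089]).round().astype(int)
print(i[v-14:v+14,u-12:u+13].mean(2).astype(int))
E
```

```text
tcp_pos: [0.5494, 0.0672, 0.0445]
wrist_force: [16.3, -2.8, -1.2]
clock: 37.45
tcp_pos: [0.5467, 0.0674, 0.043]
tool_rot: [0.0, 0.997, -0.071, -0.001]
wrist_force: [-0.3, 0.2, -0.3]
finger_gap: 0.383
grip_force: 0.0
-54 0 [269.2 242.1]
-54 0.03 [269.1 239.7]
-54 0.06 [269.  237.4]
-48 0 [270.9 241.3]
-48 0.03 [270.8 238.9]
-48 0.06 [270.7 236.6]
[[192 193 194 195 192 177 150 127 109  89  78  78  81  83  85  88  84  79
   89  91  64  40  34  35  36]
 [197 197 196 194 186 163 133 116 106  91  79  77  80  83  85  87  83  77
   89  95  70  42  35  36  37]
 [198 197 197 196 191 172 141 119 108  95  81  78  80  82  84  87  83  79
   91  98  73  44  37  37  37]
 [193 194 197 200 198 189 169 146 129 116 107  98  90  86  86  87  85  81
   90  98  72  43  36  37  36]
 [190 193 196 199 200 200 195 186 172 158 155 142 115  97  90  87  86  80
   86  96  73  43  35  37  36]
 [192 193 194 197 199 202 203 204 199 192 192 180 150 127 115 109 103  89
   88  96  76  45  35  35  35]
 [196 195 195 196 198 200 202 204 204 205 204 199 186 174 166 158 145 119
   99  93  72  44  35  35  34]
 [199 198 198 199
[... 1488 characters left out ...]
02 202 201 199 198 198 201 203 206 207
  202 178 133  98  96 107 114]
 [204 201 198 193 189 185 185 189 196 201 205 206 206 206 207 207 207 206
  190 144  91  64  67  81  91]
 [203 201 199 192 180 167 161 169 187 201 206 207 207 207 208 207 206 206
  182 118  60  43  47  54  60]
 [196 188 180 168 149 135 130 141 166 187 199 206 208 210 210 207 204 204
  179 110  50  35  37  38  39]
 [182 161 147 137 125 118 116 120 133 151 172 187 193 193 194 197 199 200
  177 110  49  31  33  33  32]
 [154 136 126 123 122 119 116 113 115 125 140 152 155 154 158 171 181 183
  163 105  50  31  31  32  32]
 [133 126 123 122 122 119 117 116 120 126 131 134 134 131 133 142 148 149
  132  88  47  31  30  31  31]]
```

The handle's knob in the scene view is at about (272,242.5), which matches the lid being shut (241–242; 0.03 rad open would give 239.5). I'll rise clear, then check the bar height with a gentle touch from above.

```bash
python3 -m jog '[[[0,0,-2,0,0,0],[0,0,-3,0,0,0],[0,0,-3,0,0,0],[0,0,0,0,0,0]]]' |grep -E 'tcp|wrist'; python3 -m jog '[[[0,0,0,0,0,0],[0,0,0,0,0,0],[0,0,1.5,0,0,0],[0,0,1.5,0,0,0],[0,0,1,0,0,0],[0,0,0.6,0,0,0],[0,0,0,0,0,0]]]' 0 |grep -E 'tcp|wrist|gap'; python3 -m jog '[[[0,0,0.3,0,0,0],[0,0,0.3,0,0,0],[0,0,0,0,0,0]]]' |grep -E 'tcp|wrist'
```

```text
tcp_pos: [0.5481, 0.0674, 0.1254]
wrist_force: [-0.3, -0.2, -0.6]
tcp_pos: [0.5471, 0.0672, 0.077]
wrist_force: [-0.0, 0.3, 0.2]
finger_gap: -0.001
tcp_pos: [0.5471, 0.0673, 0.0713]
wrist_force: [0.4, 0.3, 0.3]
```

```bash
python3 -m jog '[[[0,0,0.3,0,0,0],[0,0,0,0,0,0]]]' |grep -E 'tcp|wrist'; python3 -m jog '[[[0,0,0.2,0,0,0],[0,0,0,0,0,0]]]' |grep -E 'tcp|wrist'; python3 -m jog '[[[0,0,0.2,0,0,0],[0,0,0,0,0,0]]]' |grep -E 'tcp|wrist'
```

```text
tcp_pos: [0.5471, 0.0673, 0.0682]
wrist_force: [-0.3, 0.3, 0.0]
tcp_pos: [0.5472, 0.0673, 0.0663]
wrist_force: [-0.8, 0.3, 0.9]
tcp_pos: [0.5475, 0.0673, 0.0658]
wrist_force: [-7.1, -0.1, 15.7]
```

The bar top is firm at about 0.098–0.099 m, against 0.097 when shut. A skirt caught on the plate would hold it about 10 mm higher, so the lid is fully shut. I'll retreat and hand in.

```bash
python3 -m jog '[[[0,0,-2,0,0,0],[0,0,-5,0,0,0],[0,0,-5,0,0,0],[0,0,-4,0,0,0],[0,0,0,0,0,0],[0,0,0,0,0,0]]]' |grep -E 'clock|tcp|wrist'
python3 - <<'E'
from v import *
s=cams.camera('scene');S=cam(s);i=cv2.GaussianBlur(s['color'],(3,3),0).astype(int).mean(2)
u,v=proj(S,np.r_[Wd(-115,-54),.089]).round().astype(int);print(i[v-4:v+8:2,u-2:u+12:2].astype(int))
print(bot.sign_off())
E
```

```text
clock: 40.75
tcp_pos: [0.5469, 0.0672, 0.2235]
wrist_force: [0.6, 0.1, 0.1]
[[196 183 119  78  46  41  35]
 [201 168 146 189 144  88  74]
 [199 174 151 180 193 199 194]
 [177 182 157 132 131 151 190]
 [174 182 191 163 143 132 154]
 [188 179 183 186 195 149 116]]
the job is handed in; nothing more can be done
None
```

The grill plate is pushed home against the rear stops and side rail, the lid is lowered shut over it, and the job was handed in at about 41 s. The hook engagement and the full lid closure were judged from edge positions and touch forces, not seen directly.

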